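# Lock the raking-light lamp into the display stand's track and switch it on

## Task

Take the little lamp from its wooden rest and lock it into the slot of the sloping track: its T-shaped foot goes in the long way, pressed down against the springy copper strip, and takes a quarter turn to catch under the lips, but it can turn only in a pocket just short of a stop inside the track towards the grey-covered end, which you find by sliding the pressed-in foot along until it bumps and easing it back a few millimetres. Let go so that the lamp stays standing square to the track, turned fully across the slot, and only then flip the bat toggle on the power box over to its other side. Leave the bronzes and the other things on the bench where they are.

Things in the scene. Friction and masses are not known exactly. Their poses are not given: they have to be found in the camera images.
- lamp: Loose lamp, 0.2-0.3 kg, 122 mm tall, upright in the rest. Origin: centre of the foot's underside; z up the lamp. Steel T-foot 44 (x) x 20 (y) x 9 mm, ends rounded to 22 mm radius; neck 19 mm across, z 9-16 mm; collar 40 mm across, z 16-22 mm; white sleeve 34 mm across, z 22-62 mm; black round grip head 30 mm across, z 62-122 mm; a forced turn slips in the fingers. A half turn about z changes nothing.
- lamp_neck (a point): Point on the lamp's axis at the top face of its T-foot, 9 mm above the lamp's origin. When the foot is locked this is at z = 0 of the track; when the collar lands on the track's lips, at z = -3 mm.
- lamp_grip (a point): Point on the lamp's axis inside the grip head, 95 mm above the lamp's origin; a good place to grasp.
- rest: Plywood block, 100 (x) x 90 (y) x 45 mm high, fixed, with a pocket 52 x 26 mm (long way along x) in which the lamp's foot hangs with 3 mm play, the collar lying on the block's top. Lift the lamp straight up 30 mm to clear it. Origin: centre of its underside.
- track: Aluminium slotted channel on a grey plinth, fixed, 260 mm long (own y, level), 62 mm wide, tipped 30 degrees so the slot faces up and towards the robot. Origin: middle of the slot, on the underside of the lips; z points straight out of the slot, y along it to the grey-covered end. The lips, z 0 to 4 mm, leave a slot 23 mm wide, open from y = -126 to +82 mm.
- slot_entry (a point): Point on the slot's middle line at track y = -45 mm, z = 0: a good place to press the foot in, long way along the slot. Inside, guide bars keep the foot from turning, save in a pocket 50 mm long just before a solid stop, where it turns 90 degrees either way, pressed in 1 to 3 mm below the lips and backed off 1 to 5 mm from the stop.
- track_cover (a point): Top centre of the grey cover, at track y = +107 mm, z = +10 mm, closing the slot from y = +82 mm on. Inside, the face of a copper-coloured stop, its top nearly level with the strip, is somewhere from track y = +30 to +80 mm, different each time: feel for it by sliding the foot towards the cover. Against it the lamp's axis is 22 mm short of its face.
- strip (a joint): Copper strip on springs inside the track, under the slot: m pressed down. At 0 its top is 3 mm below the lips' underside; 4 N starts it moving, then 0.5 N per mm; a foot sliding on it drags 3 to 7 N; 0.006 with the foot locked (7 N holding it up against the lips), 0.009 (8.5 N) with the lamp's collar down on the lips.
- powerbox: Grey steel box 120 (x) x 100 (y) x 50 mm high, fixed, with the bat toggle in the middle of its top. Origin: centre of its underside.
- toggle (a joint): Bat toggle: 0 = off, leaning 0.45 rad to the box's -x side; 0.9 = on, leaning 0.45 rad to its +x side; turns about the box's y. It falls over centre at 0.45 by itself; less than 3 N at the tip moves it.
- toggle_pivot (a point): The toggle's pivot, 52 mm above the box's underside, on its centre.
- toggle_tip (a point): Middle of the toggle's thick end (17 mm across), 62 mm from the pivot; the very end is 6 mm farther out.
- bronze_foot: Bystander: dark bronze foot fragment about 170 x 60 x 115 mm, origin under its middle.
- bronze_hand: Bystander: dark bronze hand on a round steel stand 80 mm across, 160 mm tall, origin under its middle.
- marble_block: Bystander: marble block 90 x 70 x 40 mm, origin under its middle.
- brush: Bystander: brush 170 mm long, lying.
- dish: Bystander: white bowl 90 mm across, 30 mm high, origin under its middle.
- bottle: Bystander: white bottle 60 mm across, 130 mm tall, origin under its middle.
- jar: Bystander: amber jar 64 mm across, 80 mm tall, origin under its middle.

How it is judged:
By the outcome, as a careful person would: the job done as asked, in the order asked, and still so for the second after the job is handed in, with the robot touching nothing.
It also fails if it takes over 67 s, if anything falls off the work surface, if the arm or the gripper's body presses on something with over 40 N, if the wrist force passes 120 N, or if a joint passes its speed limit or range.

## Robot

A 7-joint arm with a two-finger parallel gripper is mounted at the origin on the work surface. World frame = base frame: x ahead of the robot, y to its left, z up, the work surface at z = 0. Lengths are in mm, angles in degrees, forces in N, time in s.
With the tool pointing down it reaches from about 425 to 975 mm from the base axis. Payload 16.7 kg.
Tool frame: the origin (TCP) lies midway between the tips of the shut fingers; the grasp point (between the pads) lies 19 mm behind it; z points along the fingers, x is the direction in which the jaws open and shut, and the axes are right-handed (so a half turn about z gives the same grasp; the last joint's range is limited). The gripper opens to 85 mm and grips with 20 to 120 N. Pads are 22 mm wide; open, the fingers measure 114 mm over their backs; the gripper's body (76 mm by 85 mm) begins 54 mm behind the grasp point. The pads swing forward as they close: fully open they stand 13 mm farther back than shut.
Start: joints at [-75.716, 24.414, 4.234, 92.017, -1.954, 63.644, -3.845], TCP at [262.112, 621.991, 231.302] pointing down, gripper open.
Joint ranges: [-163.25, 163.25], [-28.42, 122.38], [-70.27, 78.77], [12.13, 141.07], [-58.53, 238.53], [9.26, 117.41], [-156.51, 156.51]. Speed limits (degrees/s): [108.29, 108.29, 136.94, 136.94, 172.46, 172.46, 172.46].

## Interface

Orientations are given as a 3x3 rotation matrix whose columns are the frame's x, y, z axes.
In Python, from station import telemetry, eyes, ticket gives the robot as it stands. The module is installed in compiled form; this text tells all that it offers.
- The arm moves only by the shell command python3 -m handwheel 'ROWS' [FORCE]. ROWS is JSON, a list of rows, each an object with "fingers": the gripper command: -1 is shut, 1 is fully open, values between are in proportion; "linear": the shift along the tool's x, y, z in mm, a list of three; "turn": the turn, a rotation vector about the tool's x, y, z in degrees, a list of three. A call has exactly 10 rows; each row is the pose to reach, as a shift and turn from the pose measured when the call began, along the tool's axes at that moment; what a row does not reach only later rows make up. A row lasts 1/8 s, in which the tool goes at most 62.5 mm and 10.7 degrees, less where a joint would pass 70% of its speed; a pose out of reach is approached as far as the arm can. A call with a gripper value outside its range is refused whole. The fingers move at their own pace and stop on an object; FORCE is the grip in N (left out, the last holds). Time passes only in rows, so rows that repeat a pose let the fingers close, or fill a call up. It gives the time, the measured TCP pose, the force and the opening at its end, in the units of the state.
- telemetry.read_state(): the state, without advancing time (a new reading comes with each control period).
- eyes.snapshot(name): name is "scene" or "top"; returns the picture (384x512x3 uint8, blue, green, red); there is no depth.
- eyes.get_calibration(name): a dict with "fx", "fy", "cx", "cy" (pixels), "camera_from_world" (4x4, takes a point from world to camera coordinates). Camera axes: x right, y up, looking along -z (the intrinsics and any distortion apply to the point x, -y, -z); pixel columns grow to the right and rows downward; lengths in mm; the calibration is good to about 2 mm. A picture is of the moment at which its call begins. get_calibration takes no time and is no camera call.
- ticket.hand_in(): hands the job in, once; it reports no verdict.
Trained networks look in the newest picture that a camera, given by its name, has taken for a name from the list of things; names that differ only in an ending like _2 or _b are one class to them, and where a whole thing is asked for, a point or a joint stands for the part that bears it (a point fixed in the world has none). Each returns a list of dicts, best first, with "conf" (0 to 1); they miss things now and then, are a little off and sometimes report something else, mostly with a low value. They report only what shows in the picture. A call takes as long as a camera call.
- eyes.outline_of(camera, name): "region" (384x512 bool, what is visible of it) and "extent" ([left, top, right, bottom] in pixels, round what is visible of it).
The state is a dict: "time": time; "qpos": joint angles; "qvel": joint speeds; "effort": joint torques, N m; "position": TCP position; "tcp_rot": TCP orientation; "ft_force": force on the tool from outside, world axes, zero at the start; "torque": the same for the moment, N m; "width": opening from 0.0 (shut) to 1.0 (fully open).
Only numpy, scipy, OpenCV 4.12 (cv2) and the standard library are available. Lean on these libraries where they do the work, as an engineer would, in place of code of your own. Each camera call takes 0.05 s, during which the arm holds its last target.

## Working session

There is one attempt and no reset: what is moved stays moved. The work goes in short steps, Python scripts to look and compute and a shell command to move; the robot and the scene stay as the last step left them, time stands still between calls to the robot, and variables do not carry over. Pictures are saved under pics/ and viewed, and the job is handed in when it is done.

```bash
mkdir -p pics; ls
python3 - <<'E'
from station import telemetry, eyes
import cv2
s=telemetry.read_state(); print({k:s[k] for k in('time','position','tcp_rot','ft_force','width')})
for n in('scene','top'):
    im=eyes.snapshot(n); cv2.imwrite(f'pics/{n}0.png',im); print(eyes.get_calibration(n))
E
```

```text
pics
{'time': 0.0, 'position': array([261.97990655, 621.63744311, 230.58940108]), 'tcp_rot': array([[ 3.88380554e-01,  9.21498979e-01, -4.19554439e-04],
       [ 9.21498154e-01, -3.88380769e-01, -1.23689620e-03],
       [-1.30274546e-03,  9.37677890e-05, -9.99999147e-01]]), 'ft_force': array([-0.45232228,  0.11916309, -0.08876887]), 'width': 0.9993938459025703}
{'fx': 356.57743403032134, 'fy': 356.57743403032134, 'cx': 250.203593369786, 'cy': 194.78451649903946, 'camera_from_world': array([[-8.51092008e-01,  5.25004841e-01, -3.50873366e-03,
         4.53842560e+02],
       [-3.58840669e-01, -5.76816755e-01,  7.33836362e-01,
         1.44022430e+02],
       [ 3.83243746e-01,  6.25821339e-01,  6.79317218e-01,
        -1.41103284e+03],
       [ 0.00000000e+00,  0.00000000e+00,  0.00000000e+00,
         1.00000000e+00]])}
{'fx': 416.7569695955969, 'fy': 416.7569695955969, 'cx': 260.4714331518528, 'cy': 188.30295825519042, 'camera_from_world': array([[-1.51311182e-02, -9.99805858e-01, -1.26212584e-02,
         2.36679549e+01],
       [ 9.90385632e-01, -1.67220348e-02,  1.37319607e-01,
        -5.56934760e+02],
       [-1.37504000e-01, -1.04221138e-02,  9.90446379e-01,
        -1.12811045e+03],
       [ 0.00000000e+00,  0.00000000e+00,  0.00000000e+00,
         1.00000000e+00]])}
```

View pics/scene0.png

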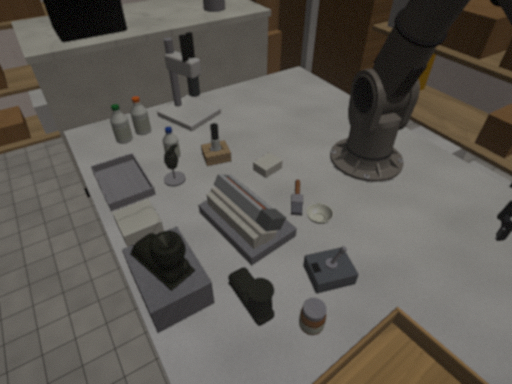

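View pics/top0.png

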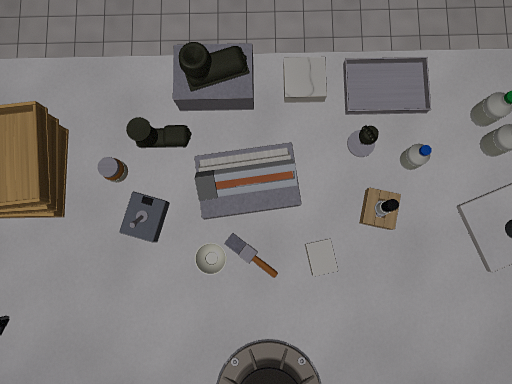

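```bash
cat > h.py <<'E'
import numpy as np, cv2
from station import telemetry, eyes
C={n:eyes.get_calibration(n) for n in('scene','top')}
def proj(n,P):
    c=C[n];T=c['camera_from_world'];p=np.atleast_2d(P)@T[:3,:3].T+T[:3,3]
    return np.c_[c['cx']+c['fx']*p[:,0]/-p[:,2], c['cy']+c['fy']*-p[:,1]/-p[:,2]]
def ray(n,uv):
    c=C[n];T=c['camera_from_world'];d=np.array([(uv[0]-c['cx'])/c['fx'],-(uv[1]-c['cy'])/c['fy'],-1.])
    R=T[:3,:3];return -R.T@T[:3,3],R.T@d
def at_z(n,uv,z):
    o,d=ray(n,uv);return o+d*(z-o[2])/d[2]
def crop(n,im,box,f,name):
    l,t,r,b=box;cv2.imwrite(name,cv2.resize(im[t:b,l:r],None,fx=f,fy=f,interpolation=cv2.INTER_CUBIC))
E
python3 - <<'E'
from h import *
import pickle
out={}
for cam in('top','scene'):
    for n in('lamp','rest','track','powerbox','toggle','track_cover','bronze_hand','bronze_foot','bottle','marble_block','dish','jar','brush'):
        r=eyes.outline_of(cam,n)
        if r: out[cam,n]=r[0]
        for q in r[:2]:
            m=q['region'];ys,xs=np.nonzero(m);print(cam,n,round(q['conf'],2),np.round(q['extent']),(xs.mean().round(1),ys.mean().round(1)),m.sum())
pickle.dump(out,open('out.pkl','wb'))
im=cv2.imread('pics/top0.png')
crop('top',im,(185,135,310,225),6,'pics/t_track.png');crop('top',im,(350,120,440,235),5,'pics/t_rest.png');crop('top',im,(110,180,180,250),8,'pics/t_box.png')
im=cv2.imread('pics/scene0.png')
crop('s',im,(190,165,305,265),6,'pics/s_track.png');crop('s',im,(190,110,250,180),8,'pics/s_rest.png');crop('s',im,(295,235,365,300),8,'pics/s_box.png')
E
```

```text
top lamp 0.88 [376. 201. 398. 214.] (np.float64(385.5), np.float64(206.8)) 306
top rest 0.84 [360. 188. 403. 228.] (np.float64(378.5), np.float64(208.6)) 1124
top rest 0.32 [120. 194. 165. 239.] (np.float64(143.9), np.float64(217.2)) 1778
top track 0.82 [195. 159. 298. 201.] (np.float64(245.2), np.float64(178.9)) 2777
top powerbox 0.8 [122. 191. 167. 241.] (np.float64(144.1), np.float64(216.8)) 1749
top toggle 0.49 [135. 212. 141. 224.] (np.float64(135.8), np.float64(221.5)) 44
top toggle 0.39 [347. 126. 382. 156.] (np.float64(362.7), np.float64(140.8)) 723
top track_cover 0.58 [196. 161. 296. 202.] (np.float64(245.3), np.float64(178.7)) 2683
top track_cover 0.58 [302. 237. 340. 275.] (np.float64(320.7), np.float64(256.8)) 915
top bronze_hand 0.57 [347. 125. 379. 159.] (np.float64(362.6), np.float64(141.1)) 713
top bronze_foot 0.84 [126. 117. 193. 148.] (np.float64(157.4), np.float64(134.6)) 1357
top bottle 0.64 [399. 143. 434. 168.] (np.float64(415.2), np.float64(156.3)) 609
top bottle 0.59 [226. 233. 276. 275.] (np.float64(248.4), np.float64(253.5)) 637
top marble_block 0.84 [303. 
[... 1102 characters left out ...]
4), np.float64(202.5)) 1592
scene bronze_hand 0.73 [164. 144. 184. 187.] (np.float64(172.7), np.float64(167.7)) 544
scene bronze_foot 0.76 [229. 266. 277. 326.] (np.float64(253.4), np.float64(294.2)) 1557
scene bottle 0.81 [164. 124. 179. 158.] (np.float64(170.9), np.float64(140.5)) 281
scene marble_block 0.98 [251. 154. 280. 177.] (np.float64(267.1), np.float64(164.2)) 503
scene dish 0.83 [308. 204. 336. 223.] (np.float64(319.9), np.float64(212.3)) 430
scene jar 0.59 [301. 296. 326. 335.] (np.float64(312.7), np.float64(315.6)) 798
scene jar 0.54 [215. 173. 289. 231.] (np.float64(249.9), np.float64(202.2)) 1737
scene brush 0.87 [293. 180. 302. 215.] (np.float64(296.9), np.float64(199.7)) 335
```

View pics/t_track.png

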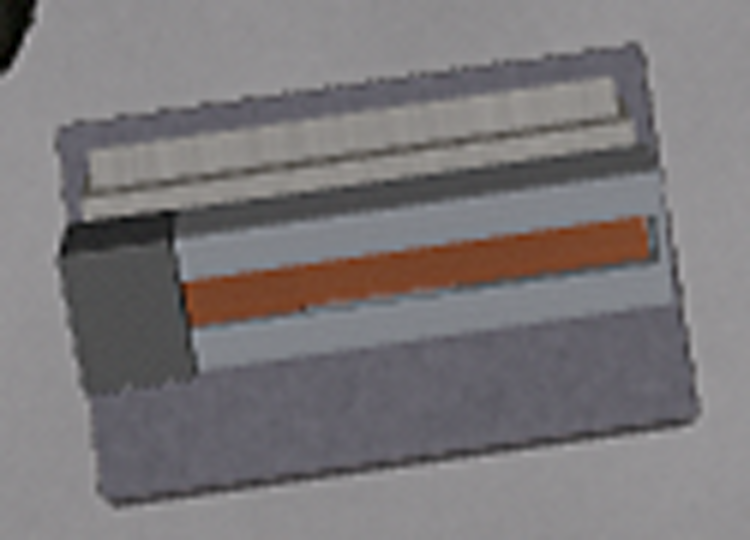

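View pics/t_rest.png

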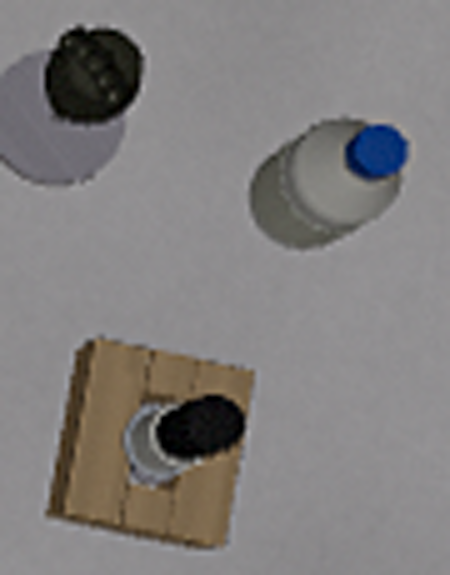

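View pics/t_box.png

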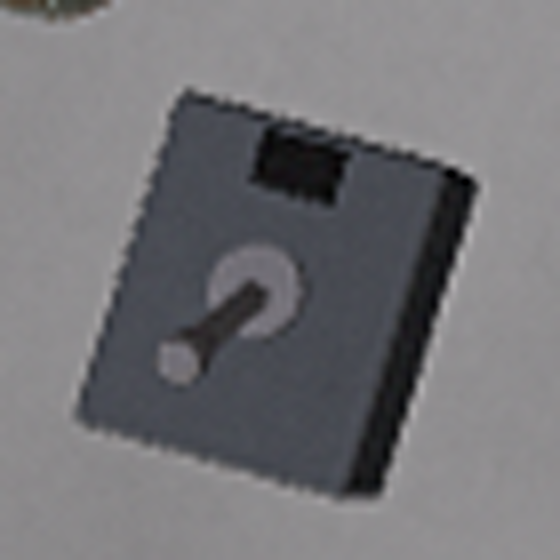

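View pics/s_track.png

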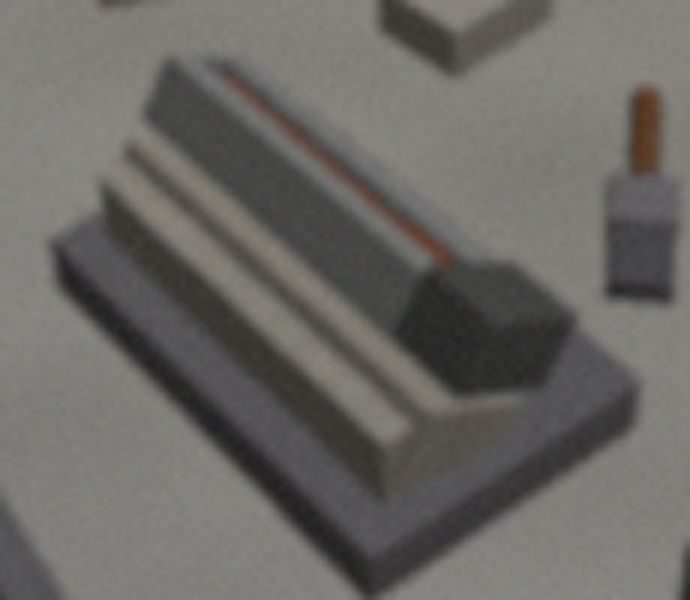

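View pics/s_rest.png

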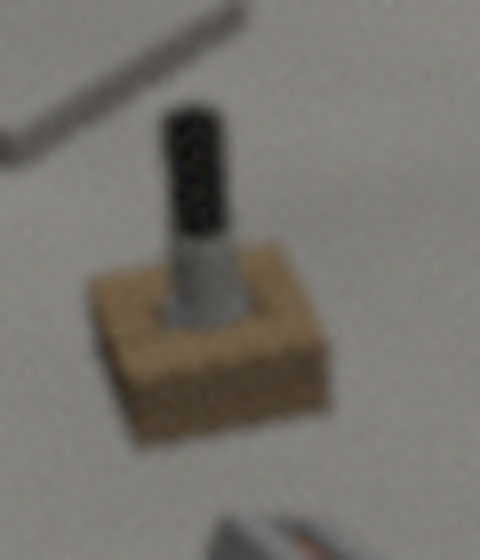

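View pics/s_box.png

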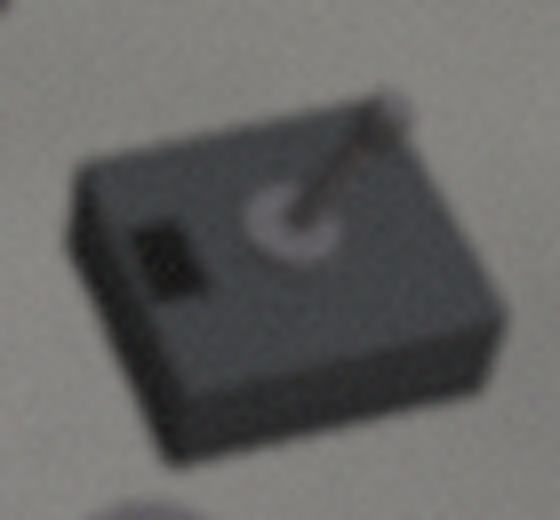

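```bash
cat > fit.py <<'E'
from h import *
from scipy.optimize import least_squares
def px(c,f,o): return (np.array(c,float)+.5)/f-.5+np.array(o)
def Rz(a): c,s=np.cos(a),np.sin(a);return np.array([[c,-s,0],[s,c,0],[0,0,1.]])
t=np.radians(30);Rt=np.array([[np.cos(t),0,-np.sin(t)],[0,1,0],[np.sin(t),0,np.cos(t)]])
T=[((31,-130,4),(663,170)),((-31,-130,4),(674,302)),((11.5,-126,4),(652,215)),((-11.5,-126,4),(658,262)),((11.5,82,4),(183,285)),((-11.5,82,4),(193,329))]
S=[((31,-130,4),(170,60)),((31,82,4),(437,265))]
def rt(p):
    R=Rz(p[3])@Rt;r=[]
    for X,c in T: r.append(proj('top',R@np.array(X)+p[:3])[0]-px(c,6,(185,135)))
    for X,c in S: r.append(proj('scene',R@np.array(X)+p[:3])[0]-px(c,6,(190,165)))
    return np.array(r).ravel()
f=least_squares(rt,[550,0,90,0.1],x_scale=[10,10,10,.1],loss='soft_l1');print('track',f.x[:3].round(1),np.degrees(f.x[3]).round(2));print(rt(f.x).reshape(-1,2).round(2).tolist())
def box(name,hx,hy,h,pt,ft,ot,ps,fs,os_,base=()):
    def r(p):
        o=[]
        for (sx,sy,z),c in pt: o.append(proj('top',Rz(p[2])@np.array([sx*hx,sy*hy,z])+[p[0],p[1],0])[0]-px(c,ft,ot))
        for (sx,sy,z),c in ps: o.append(proj('scene',Rz(p[2])@np.array([sx*hx,sy*hy,z])+[p[0],p[1],0])[0]-px(c,fs,os_))
        return np.array(o).ravel()
    p0=at_z('top',np.mean([px(c,ft,ot) for _,c in pt],0),h);
    f=least_squares(r,[p0[0],p0[1],0],x_scale=[10,10,.1],loss='soft_l1');print(name,f.x[:2].round(1),np.degrees(f.x[2]).round(2),r(f.x).reshape(-1,2).round(2).tolist());return f.x
rp=box('rest',50,45,45,[((1,1,45),(97,339)),((1,-1,45),(256,370)),((-1,-1,45),(225,549)),((-1,1,45),(66,515))],5,(350,120),
 [((-1,-1,45),(280,243)),((1,1,45),(137,380)),((1,-1,45),(92,282)),((-1,1,45),(328,340))],8,(190,110))
bp=box('box',60,50,50,[((1,1,50),(187,92)),((1,-1,50),(447,172)),((-1,-1,50),(345,497)),((-1,1,50),(80,425))],8,(110,180),
 [((-1,1,50),(505,318)),((1,1,50),(180,400)),((1,-1,50),(80,165)),((-1,-1,50),(405,100))],8,(295,235))
# lamp head
def black(n,bx):
    im=cv2.imread(f'pics/{n}0.png').astype(int);l,t_,r,b=bx;m=im[t_:b,l:r].sum(2)<110;ys,xs=np.nonzero(m);
    return np.array([xs.mean()+l,ys.mean()+t_,xs.min()+l,xs.max()+l,ys.min()+t_,ys.max()+t_]),m.sum()
def head(n,x,y):
    a=np.linspace(0,6.28,40);P=np.array([[x+15*np.cos(q),y+15*np.sin(q),z] for q in a for z in(91,151)])
    h=cv2.convexHull(proj(n,P).astype(np.float32));M=cv2.moments(h);return np.array([M['m10']/M['m00'],M['m01']/M['m00']]),M['m00']
bt,nt=black('top',(372,190,405,222));bs,ns=black('scene',(205,115,225,145));print(bt,nt,bs,ns)
for cams in (('top',),('scene',),('top','scene')):
    g=least_squares(lambda p:np.concatenate([head(c,*p)[0]-(bt if c=='top' else bs)[:2] for c in cams]),rp[:2],x_scale=10);print('lamp',cams,g.x.round(1),g.fun.round(2),head('top',*g.x)[1],head('scene',*g.x)[1])
for z in (52+55.8,): print('toggle tip guess px top',px((180,362),8,(110,180)), 'pivot', at_z('top',px((262,292),8,(110,180)),52))
for s in(-1,1):
    P=np.r_[bp[:2],52]+Rz(bp[2])@np.array([s*68*np.sin(.45),0,68*np.cos(.45)]);print(s,P.round(1),(proj('top',P)[0]-[110,180])*8,(proj('scene',P)[0]-[295,235])*8)
E
python3 fit.py
```

```text
track [566.2  50.3 115.8] 7.9
[[-0.64, 0.01], [0.05, 0.05], [0.48, -0.22], [0.43, 0.12], [-0.39, 0.3], [-0.48, 1.05], [-0.46, -1.15], [-1.31, 1.11]]
rest [ 495.5 -318.2] -12.67 [[-0.46, -0.1], [-0.08, 0.23], [0.27, -0.05], [-0.46, 0.03], [0.15, -0.62], [-0.89, -0.08], [-0.71, -0.77], [0.61, -0.25]]
box [483.4 341.9] -17.46 [[-0.82, -0.61], [0.73, -0.45], [-0.34, 0.82], [-1.66, -0.67], [1.85, 0.07], [0.46, -0.58], [-0.55, -0.93], [-1.8, -1.12]]
[389.72619048 205.02380952 381.         398.         199.
 211.        ] 168 [214.02985075 131.41791045 212.         216.         125.
 138.        ] 67
lamp ('top',) [ 496.5 -317.5] [-0. -0.] 191.3299891683273 137.5024180499604
lamp ('scene',) [ 496.8 -316.4] [0. 0.] 191.06699000834487 137.64022771333111
lamp ('top', 'scene') [ 496.6 -317. ] [-0.17 -0.05 -0.03 -0.09] 191.222590086516 137.55828703253064
toggle tip guess px top [132.0625 224.8125] pivot [483.76663117 340.86449133  52.        ]
-1 [455.2 350.8 113.2] [170.57321361 363.50627653] [400.79111759  98.73154743]
1 [511.6 333.  113.2] [229.42031869 189.54973931] [233.41583748 134.2199597 ]
```

```bash
cat > fit2.py <<'E'
from h import *
from scipy.optimize import least_squares
t=np.radians(30);Rt=np.array([[np.cos(t),0,-np.sin(t)],[0,1,0],[np.sin(t),0,np.cos(t)]])
def Rz(a): c,s=np.cos(a),np.sin(a);return np.array([[c,-s,0],[s,c,0],[0,0,1.]])
p0=np.array([566.2,50.3,115.8,np.radians(7.9)])
W=lambda p,X:(Rz(p[3])@Rt@np.atleast_2d(X).T).T+p[:3]
lines={'x31':(31,(-120,70),+1),'xi+':(11.5,(-115,75),0),'xi-':(-11.5,(-115,75),0),'x-31':(-31,(-120,75),-1)}
imt=np.mean([cv2.imread('pics/top0.png').astype(float)],0)
f=8
big=cv2.resize(imt[135:225,185:310].astype(np.uint8),None,fx=f,fy=f,interpolation=cv2.INTER_CUBIC)
def ov(img,n,o,p):
    for x,ys in((31,(-130,130)),(11.5,(-126,82)),(-11.5,(-126,82)),(-31,(-130,130))):
        q=(proj(n,W(p,[[x,ys[0],4],[x,ys[1],4]]))-o+.5)*f-.5
        cv2.line(img,*[tuple(int(v) for v in r) for r in q.round()],(0,255,0),1)
    for y,z in((-130,4),(-126,4),(82,4),(82,10)):
        q=(proj(n,W(p,[[-31,y,z],[31,y,z]]))-o+.5)*f-.5
        cv2.line(img,*[tuple(int(v) for v in r) for r in q.round()],(0,0,255),1)
if __name__=='__main__':
  import sys
  # edge profiles in top image at each y sample
  obs=[]
  for k,(x,yr,_) in lines.items():
    for y in np.linspace(*yr,25):
        a,b=proj('top',W(p0,[[x-8,y,4],[x+8,y,4]]))
        n=161;s=np.linspace(0,1,n);u=a+(b-a)*s[:,None]
        pr=cv2.remap(imt.astype(np.float32),u[:,0].astype(np.float32)[None],u[:,1].astype(np.float32)[None],cv2.INTER_CUBIC)[0]
        g=np.linalg.norm(np.gradient(cv2.GaussianBlur(pr,(1,9),0),axis=0),axis=1)
        w=g*(np.abs(s-.5)<.4);i=np.argmax(w);sl=slice(max(0,i-15),i+16);ss=(s[sl]*w[sl]).sum()/w[sl].sum()
        obs.append((k,x,y,(ss-.5)*16))
  for k in lines:
    d=np.array([o[3] for o in obs if o[0]==k]);print(k,np.median(d).round(2),d.round(1))
  cv2.imwrite('pics/ov1.png',big) 
  ov(big,'top',np.array([185,135]),p0);cv2.imwrite('pics/ov_t.png',cv2.resize(big,(800,576)))
  ims=cv2.imread('pics/scene0.png');bs=cv2.resize(ims[165:240,205:305],None,fx=f,fy=f,interpolation=cv2.INTER_CUBIC);ov(bs,'scene',np.array([205,165]),p0);cv2.imwrite('pics/ov_s.png',bs)
E
python3 fit2.py
```

```text
x31 1.26 [0.1 0.1 0.1 0.1 0.4 1.1 1.  1.  1.  0.9 1.  0.8 1.5 1.4 1.4 1.5 1.9 1.3
 1.9 2.  1.8 2.4 2.4 2.4 1.8]
xi+ 1.13 [-0.  -0.3  0.7  0.1  0.1  0.5  0.4  0.5  0.2  1.4  1.1  1.2  1.2  1.
  1.1  0.9  2.1  1.4  1.4  1.9  1.8  1.8  1.6  2.9  2. ]
xi- 1.08 [ 0.1 -0.  -0.2  0.1  0.   0.6  1.1  1.   0.8  0.5  1.   4.8  5.3  4.5
 -0.3  4.9 -0.2  5.3  5.5  2.7  2.4  3.2  2.8  1.9  2.6]
x-31 1.22 [ 0.1  0.3  0.1 -0.3  0.2  1.2  0.4 -0.2  0.5  0.6  0.6  0.7  1.6  0.7
  1.6  1.7  1.7  1.8  1.8  1.3  1.8  2.3  2.1  2.2  2.4]
```

View pics/ov_t.png

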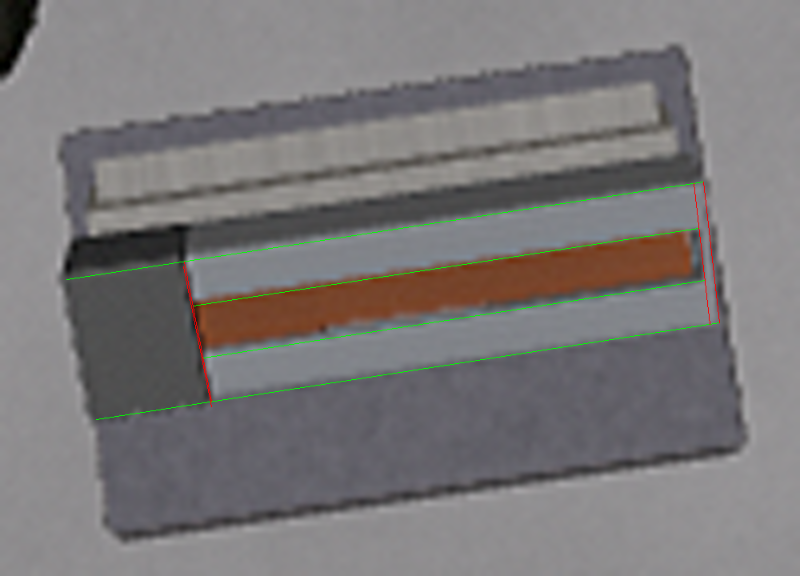

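View pics/ov_s.png

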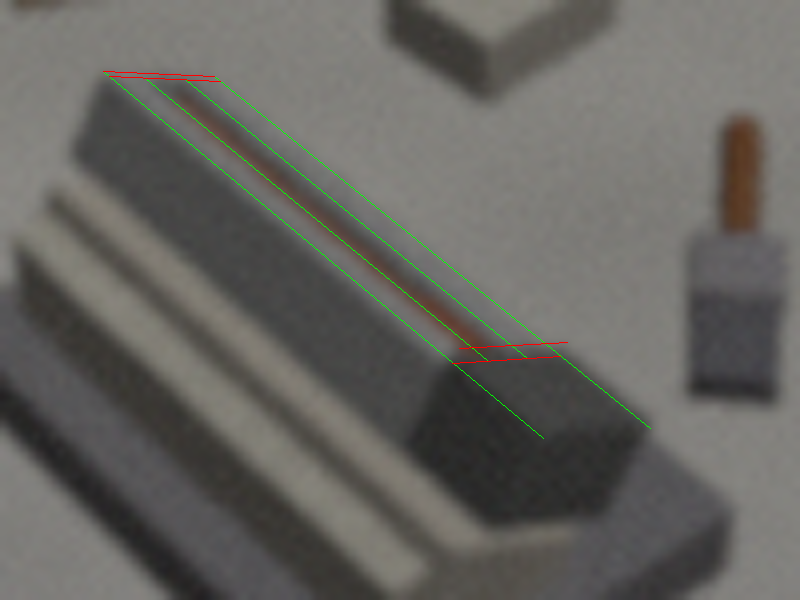

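```bash
cat > fit3.py <<'E'
from fit2 import *
ims=cv2.imread('pics/scene0.png').astype(float)
def edge(n,img,A,B,half):
    a,b=proj(n,np.array([A,B]));m=161;s=np.linspace(0,1,m);u=(a+(b-a)*s[:,None]).astype(np.float32)
    pr=cv2.remap(img.astype(np.float32),u[:,0][None],u[:,1][None],cv2.INTER_CUBIC)[0]
    g=np.linalg.norm(np.gradient(cv2.GaussianBlur(pr,(1,9),0),axis=0),axis=1)*(np.abs(s-.5)<.42)
    i=np.argmax(g);sl=slice(max(0,i-15),i+16);ss=(s[sl]*g[sl]).sum()/g[sl].sum();return a+(b-a)*ss,b-a
feats=[('top',31,(-120,70)),('top',11.5,(-115,75)),('top',-31,(-120,75)),('scene',31,(-120,65)),('scene',-31,(-120,60))]
p=p0.copy();p[3]=np.radians(7.3)
for it in range(6):
    O=[]
    for n,x,yr in feats:
        for y in np.linspace(*yr,25):
            q,d=edge(n,imt if n=='top' else ims,*W(p,[[x-8,y,4],[x+8,y,4]]),8);O.append((n,np.array([x,y,4]),q,d/np.linalg.norm(d),n+str(x)))
    for y,z,xs in((-130,4,np.r_[np.linspace(-28,-15,6),np.linspace(15,28,6)]),):
        for x in xs:
            q,d=edge('top',imt,*W(p,[[x,y-8,z],[x,y+8,z]]),8);O.append(('top',np.array([x,y,z]),q,d/np.linalg.norm(d),'end%d'%y))
    for x in np.linspace(-27,25,12):
            q,d=edge('top',imt,*W(p,[[x,82-8,10],[x,82+8,10]]),8);O.append(('top',np.array([x,82,10]),q,d/np.linalg.norm(d),'cov'))
    def r(pp,raw=False):
        v=np.array([(proj(n,W(pp,X))[0]-q)@np.array([d[0],d[1]]) for n,X,q,d,k in O]);return v
    f_=least_squares(r,p,x_scale=[10,10,10,.1],loss='soft_l1',f_scale=.3);p=f_.x
v=r(p);print(p[:3].round(2),np.degrees(p[3]).round(2))
for k in dict.fromkeys(o[4] for o in O): 
    w=v[[o[4]==k for o in O]];print(k,np.median(w).round(2),w.std().round(2))
np.save('track.npy',p)
f=8
bs=cv2.resize(ims[165:240,205:305].astype(np.uint8),None,fx=f,fy=f,interpolation=cv2.INTER_CUBIC);ov(bs,'scene',np.array([205,165]),p);cv2.imwrite('pics/ov_s2.png',bs)
big=cv2.resize(imt[155:210,210:305].astype(np.uint8),None,fx=f,fy=f,interpolation=cv2.INTER_CUBIC);ov(big,'top',np.array([210,155]),p);cv2.imwrite('pics/ov_t2.png',big)
E
python3 fit3.py
```

```text
[567.37  48.29 118.76] 7.29
top31 0.01 0.1
top11.5 0.08 0.09
top-31 0.01 0.11
scene31 -0.48 0.42
scene-31 0.28 0.83
end-130 -0.04 0.6
cov -0.16 0.27
```

View pics/ov_s2.png

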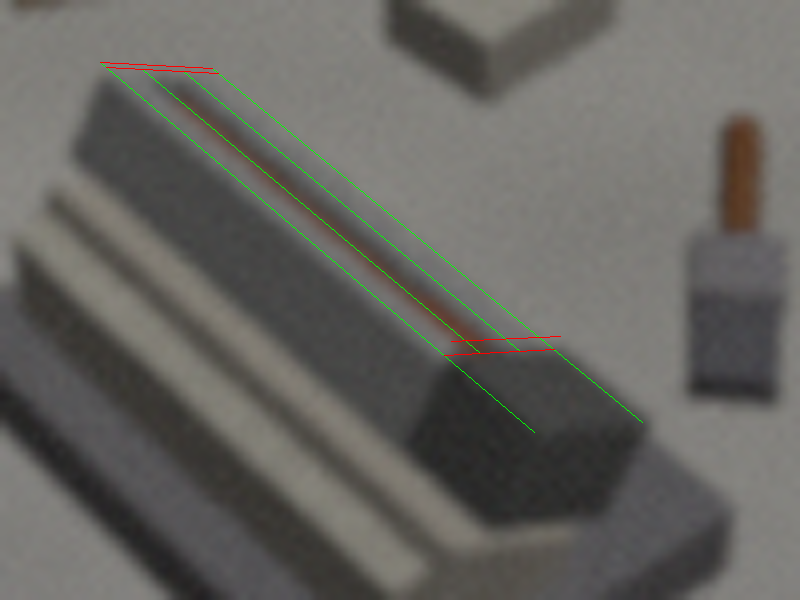

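View pics/ov_t2.png

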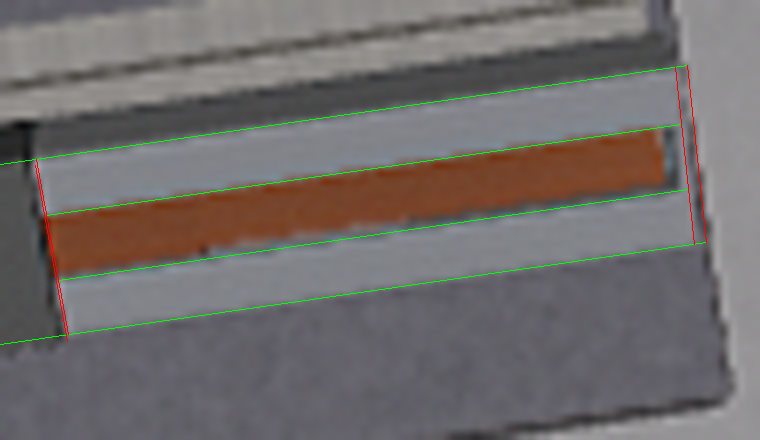

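```bash
cat > plan.py <<'E'
from h import *
from scipy.spatial.transform import Rotation as Ro
p=np.load('track.npy')
def Rz(a): c,s=np.cos(a),np.sin(a);return np.array([[c,-s,0],[s,c,0],[0,0,1.]])
t=np.radians(30);Rt=np.array([[np.cos(t),0,-np.sin(t)],[0,1,0],[np.sin(t),0,np.cos(t)]])
TR=Rz(p[3])@Rt; TO=p[:3]
def down(yaw): 
    c,s=np.cos(np.radians(yaw)),np.sin(np.radians(yaw));return np.array([[c,s,0],[s,-c,0],[0,0,-1.]])
RS=np.c_[TR[:,1],TR[:,0],-TR[:,2]]   # x=ty,y=tx? right-handed check
if np.linalg.det(RS)<0: RS[:,1]*=-1
def rel(P,R=None,s=None):
    s=s or telemetry.read_state();R0=s['tcp_rot'];
    l=R0.T@(np.array(P)-s['position']);w=np.zeros(3) if R is None else Ro.from_matrix(R0.T@R).as_rotvec(degrees=True)
    return l.round(1),w.round(1)
def show():
    s=telemetry.read_state();print('t',round(s['time'],2),'pos',s['position'].round(1),'F',s['ft_force'].round(1),'M',s['torque'].round(2),'w',round(s['width'],3),'q',s['qpos'].round(0));
    print('track pos',(TR.T@(s['position']-TO)).round(1),'tiltz',s['tcp_rot'][:,2].round(3),'x',s['tcp_rot'][:,0].round(3));return s
E
python3 - <<'E'
from plan import *
show();print(np.linalg.det(RS),RS)
for P,y in (((455,100,225),None),((496.6,-317,210),-12.7),((496.6,-317,105),-12.7)):
    print(P,*rel(P,None if y is None else down(y)))
E
```

```text
t 1.4 pos [262.1 622.  231.3] F [0.5 0.7 0.4] M [ 0.03 -0.01 -0.02] w 1.0 q [-76.  24.   4.  92.  -2.  64.  -4.]
track pos [-142.9  607.8  212.5] tiltz [-0. -0. -1.] x [ 0.388  0.921 -0.   ]
1.0 [[-0.12683239  0.85903152  0.49596208]
 [ 0.99192416  0.10984007  0.0634162 ]
 [ 0.          0.5        -0.8660254 ]]
(455, 100, 225) [-406.1  380.5    6.3] [0. 0. 0.]
(496.6, -317, 210) [-774.2  580.8   21.3] [ 0.   0.  79.8]
(496.6, -317, 105) [-774.2  580.8  126.3] [ 0.   0.  79.8]
```

```bash
python3 -m handwheel '[{"fingers":1,"linear":[-44,41,0],"turn":[0,0,5]},{"fingers":1,"linear":[-88,82,0],"turn":[0,0,10]},{"fingers":1,"linear":[-133,124,0],"turn":[0,0,15]},{"fingers":1,"linear":[-177,166,0],"turn":[0,0,20]},{"fingers":1,"linear":[-222,208,0],"turn":[0,0,25]},{"fingers":1,"linear":[-267,250,2],"turn":[0,0,30]},{"fingers":1,"linear":[-312,292,4],"turn":[0,0,35]},{"fingers":1,"linear":[-357,334,6],"turn":[0,0,40]},{"fingers":1,"linear":[-403,377,8],"turn":[0,0,45]},{"fingers":1,"linear":[-457,407,10],"turn":[0,0,50]}]' 60
python3 - <<'E'
from plan import *
show()
for P,y in (((496.6,-317,210),-12.7),((496.6,-317,105),-12.7)):
    print(P,*rel(P,None if y is None else down(y)))
E
```

```text
time: 2.65
position: [460.6, 40.9, 221.7]
tcp_rot: [[0.956, 0.292, 0.001], [0.292, -0.956, 0.0], [0.001, 0.0, -1.0]]
ft_force: [1.6, 0.5, -0.5]
width: 1.003
t 2.65 pos [460.6  40.9 221.7] F [ 1.6  0.5 -0.5] M [ 0.   -0.05  0.02] w 1.003 q [-42.   4.  31. 120.  -3.  56.   7.]
track pos [-41.1   6.2 142.6] tiltz [ 0.001  0.    -1.   ] x [0.956 0.292 0.001]
(496.6, -317, 210) [-70.1 352.8  11.6] [-0.  -0.1 29.7]
(496.6, -317, 105) [-70.2 352.8 116.6] [-0.  -0.1 29.7]
```

```bash
python3 -m handwheel '[{"fingers":1,"linear":[-11,55,2],"turn":[0,0,4.5]},{"fingers":1,"linear":[-22,112,4],"turn":[0,0,9]},{"fingers":1,"linear":[-34,170,6],"turn":[0,0,13.5]},{"fingers":1,"linear":[-46,229,8],"turn":[0,0,18]},{"fingers":1,"linear":[-58,288,10],"turn":[0,0,23]},{"fingers":1,"linear":[-69,346,12],"turn":[0,0,28]},{"fingers":1,"linear":[-70.1,352.8,25],"turn":[0,0,29.7]},{"fingers":1,"linear":[-70.1,352.8,75],"turn":[0,0,29.7]},{"fingers":1,"linear":[-70.1,352.8,116.6],"turn":[0,0,29.7]},{"fingers":0.5,"linear":[-70.1,352.8,116.6],"turn":[0,0,29.7]}]' 60
python3 - <<'E'
from plan import *
show()
print(*rel((496.6,-317,105),down(-12.7)))
for n in('top','scene'): cv2.imwrite(f'pics/g_{n}.png',eyes.snapshot(n))
im=cv2.imread('pics/g_scene.png');crop('s',im,(170,90,270,180),6,'pics/g_s.png')
E
```

```text
time: 3.9
position: [495.2, -315.6, 102.8]
tcp_rot: [[0.976, -0.22, -0.003], [-0.22, -0.976, 0.002], [-0.004, -0.001, -1.0]]
ft_force: [-0.2, 0.6, 0.2]
width: 0.817
t 3.9 pos [ 495.2 -315.6  102.8] F [-0.2  0.6  0.2] M [-0.03 -0.03 -0.04] w 0.817 q [ -4.  30.  40. 111. -26.  48.  37.]
track pos [-109.9 -351.8   45. ] tiltz [-0.003  0.002 -1.   ] x [ 0.976 -0.22  -0.004]
[ 1.6  1.1 -2.2] [-0.1  0.2  0. ]
```

View pics/g_s.png

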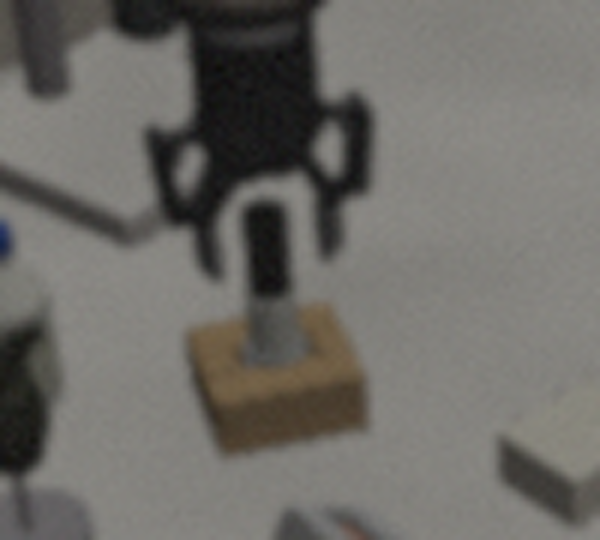

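```bash
python3 -m handwheel '[{"fingers":0.3,"linear":[1.6,1.1,-1.5],"turn":[0,0,0]},{"fingers":-1,"linear":[1.6,1.1,-1.5],"turn":[0,0,0]},{"fingers":-1,"linear":[1.6,1.1,-1.5],"turn":[0,0,0]},{"fingers":-1,"linear":[1.6,1.1,-1.5],"turn":[0,0,0]},{"fingers":-1,"linear":[1.6,1.1,-1.5],"turn":[0,0,0]},{"fingers":-1,"linear":[1.6,1.1,-6],"turn":[0,0,0]},{"fingers":-1,"linear":[1.6,1.1,-30],"turn":[0,0,0]},{"fingers":-1,"linear":[1.6,1.1,-65],"turn":[0,0,0]},{"fingers":-1,"linear":[1.6,1.1,-110],"turn":[0,0,0]},{"fingers":-1,"linear":[1.6,1.1,-140],"turn":[0,0,0]}]' 60
python3 - <<'E'
from plan import *
show()
h=67+40
E=TO+TR@np.array([0,-45,h]);print(E);print(*rel(E,RS))
E
```

```text
time: 5.25
position: [498.2, -318.7, 248.2]
tcp_rot: [[0.975, -0.22, 0.003], [-0.22, -0.975, -0.0], [0.003, -0.0, -1.0]]
ft_force: [1.0, -0.3, -3.3]
width: 0.341
t 5.25 pos [ 498.2 -318.7  248.2] F [ 1.  -0.3 -3.3] M [ 0.01 -0.07 -0.05] w 0.341 q [-11.  20.  48. 104. -17.  63.  30.]
track pos [ -35.  -355.3  169.7] tiltz [ 0.003 -0.    -1.   ] x [ 0.975 -0.22   0.003]
[520.01038897  -3.13276066 211.42234157]
[ -48.3 -312.6   36.7] [ -19.9   28.6 -107.2]
```

```bash
python3 -m handwheel '[{"fingers":-1,"linear":[-5,-25,0],"turn":[-1.9,2.7,-10.1]},{"fingers":-1,"linear":[-10,-55,0],"turn":[-3.8,5.4,-20.2]},{"fingers":-1,"linear":[-15,-90,0],"turn":[-5.7,8.1,-30.3]},{"fingers":-1,"linear":[-20,-125,5],"turn":[-7.6,10.8,-40.4]},{"fingers":-1,"linear":[-25,-160,10],"turn":[-9.5,13.6,-50.5]},{"fingers":-1,"linear":[-30,-195,15],"turn":[-11.4,16.3,-60.6]},{"fingers":-1,"linear":[-35,-230,20],"turn":[-13.3,19,-70.7]},{"fingers":-1,"linear":[-40,-262,25],"turn":[-15.2,21.7,-80.8]},{"fingers":-1,"linear":[-44,-290,31],"turn":[-17.1,24.4,-91]},{"fingers":-1,"linear":[-48.3,-312.6,36.7],"turn":[-19,27.2,-101.2]}]' 60
python3 - <<'E'
from plan import *
show()
E=TO+TR@np.array([0,-45,107]);print(*rel(E,RS))
for n in('top','scene'): cv2.imwrite(f'pics/a_{n}.png',eyes.snapshot(n))
crop('s',cv2.imread('pics/a_scene.png'),(190,130,310,240),6,'pics/a_s.png')
crop('s',cv2.imread('pics/a_top.png'),(195,130,305,230),7,'pics/a_t.png')
E
```

```text
time: 6.5
position: [519.7, -2.1, 211.4]
tcp_rot: [[-0.03, 0.874, 0.486], [0.999, 0.014, 0.037], [0.025, 0.486, -0.873]]
ft_force: [1.3, 0.6, -1.8]
width: 0.333
t 6.5 pos [519.7  -2.1 211.4] F [ 1.3  0.6 -1.8] M [-0.06  0.85 -0.02] w 0.333 q [-40.  -4.  32. 135.  12.  20.  72.]
track pos [-1.000e-01 -4.390e+01  1.071e+02] tiltz [ 0.486  0.037 -0.873] x [-0.03   0.999  0.025]
[-1.   0.2  0.1] [-0.8  1.5 -5.6]
```

View pics/a_s.png

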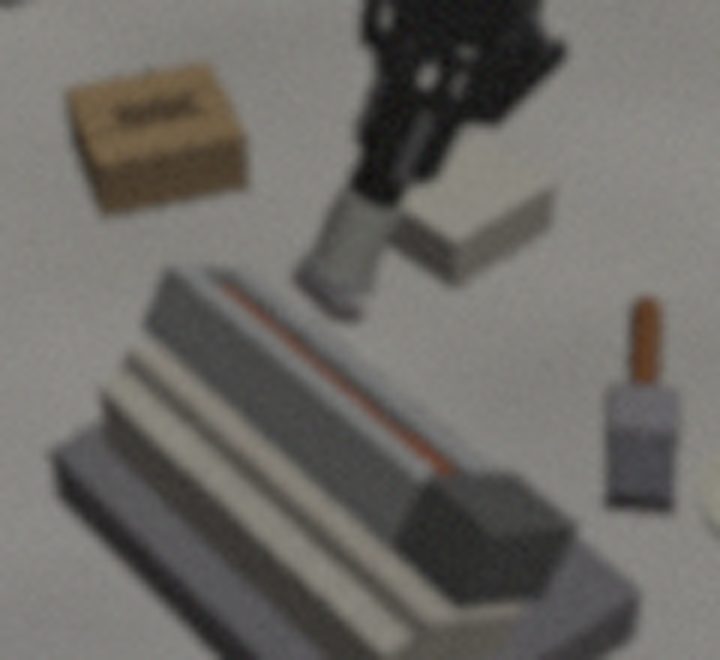

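View pics/a_t.png

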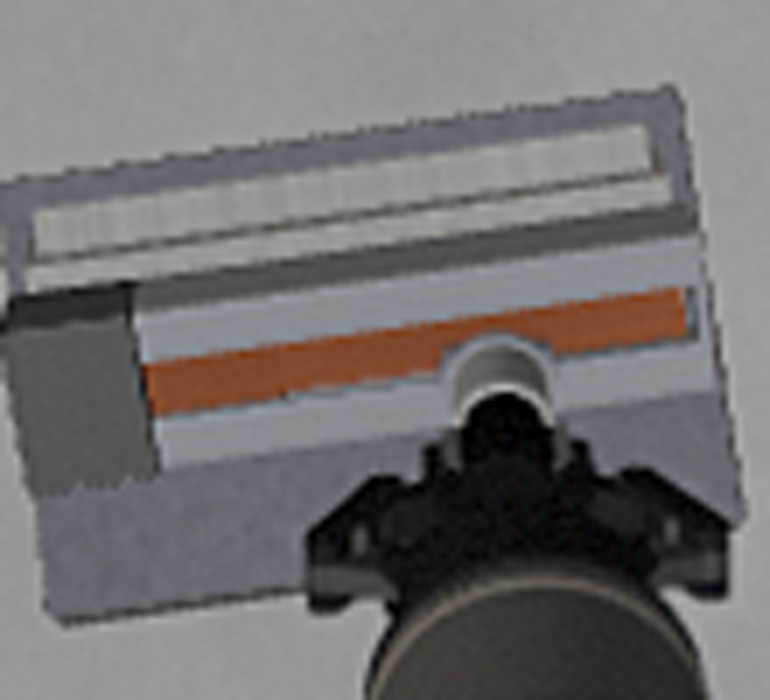

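```bash
python3 -m handwheel '[{"fingers":-1,"linear":[-0.5,0,5],"turn":[-0.3,0.5,-2]},{"fingers":-1,"linear":[-1,0,10],"turn":[-0.6,1,-4]},{"fingers":-1,"linear":[-1,0.2,15],"turn":[-0.8,1.5,-5.6]},{"fingers":-1,"linear":[-1,0.2,15],"turn":[-0.8,1.5,-5.6]},{"fingers":-1,"linear":[-1,0.2,15],"turn":[-0.8,1.5,-5.6]},{"fingers":-1,"linear":[-1,0.2,15],"turn":[-0.8,1.5,-5.6]},{"fingers":-1,"linear":[-1,0.2,15],"turn":[-0.8,1.5,-5.6]},{"fingers":-1,"linear":[-1,0.2,15],"turn":[-0.8,1.5,-5.6]},{"fingers":-1,"linear":[-1,0.2,15],"turn":[-0.8,1.5,-5.6]},{"fingers":-1,"linear":[-1,0.2,15],"turn":[-0.8,1.5,-5.6]}]' 60
cat > look.py <<'E'
from plan import *
import sys
tag=sys.argv[1]
s=show()
im={n:eyes.snapshot(n) for n in('top','scene')}
for n in im: cv2.imwrite(f'pics/{tag}_{n}.png',im[n])
crop('s',im['scene'],(200,130,300,220),7,f'pics/{tag}_s.png');crop('s',im['top'],(195,140,305,215),7,f'pics/{tag}_t.png')
E
python3 look.py b
```

```text
time: 7.85
position: [526.3, -2.6, 197.5]
tcp_rot: [[-0.126, 0.86, 0.494], [0.992, 0.109, 0.063], [0.001, 0.498, -0.867]]
ft_force: [0.1, -0.4, -2.6]
width: 0.336
t 7.85 pos [526.3  -2.6 197.5] F [ 0.1 -0.4 -2.6] M [-0.08  0.8  -0.04] w 0.336 q [-43.  -2.  37. 136.   2.  16.  90.]
track pos [ -1.5 -45.2  91.8] tiltz [ 0.494  0.063 -0.867] x [-0.126  0.992  0.001]
```

View pics/b_s.png

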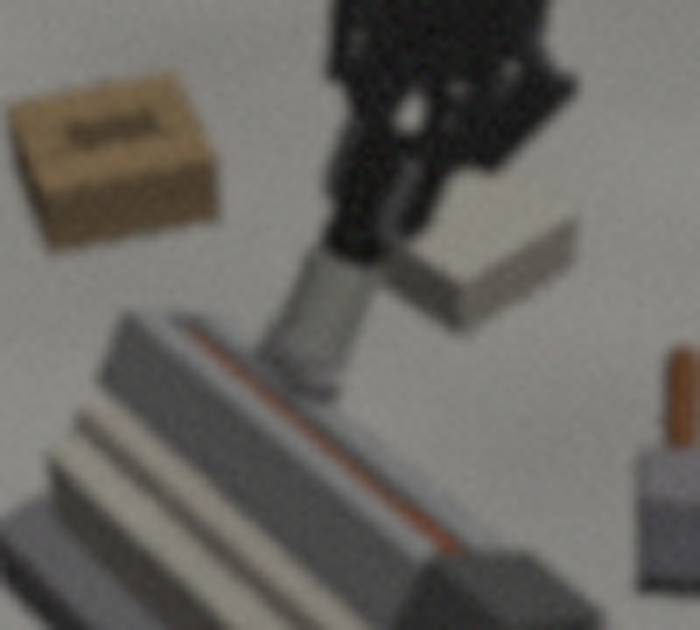

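View pics/b_t.png

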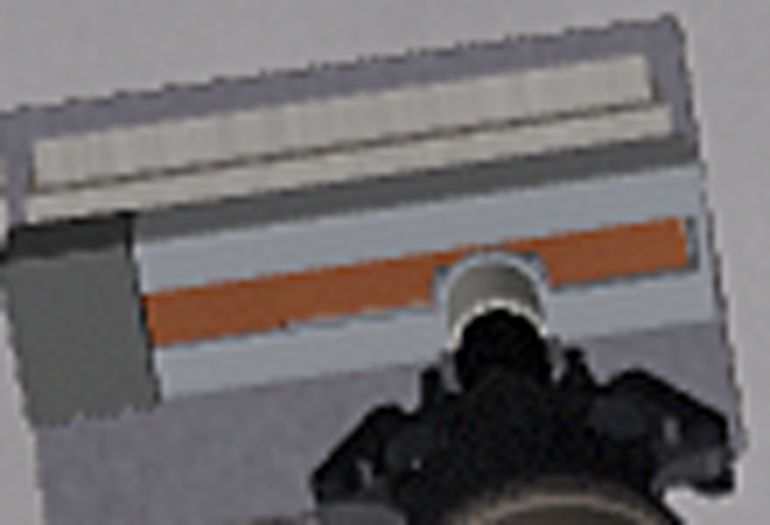

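```bash
cat > lampov.py <<'E'
from plan import *
import sys
tag=sys.argv[1]; d=np.array([float(v) for v in sys.argv[2:5]]) if len(sys.argv)>2 else np.zeros(3)
s=telemetry.read_state();R=s['tcp_rot'];P=s['position']
def lp(r,z,a): return P+R@(np.array([r*np.cos(a),r*np.sin(a),75-z])+d)
A=np.linspace(0,2*np.pi,60)
for n,o,c in(('top',(195,140),(110,75)),('scene',(200,130),(100,90))):
    im=cv2.imread(f'pics/{tag}_{n}.png');f=7
    b=cv2.resize(im[o[1]:o[1]+c[1],o[0]:o[0]+c[0]],None,fx=f,fy=f,interpolation=cv2.INTER_CUBIC)
    for r,z0,z1,col in((20,16,22,(0,255,0)),(17,22,62,(0,0,255)),(15,62,62,(255,0,255))):
        Q=np.array([lp(r,z,a) for a in A for z in(z0,z1)]);h=cv2.convexHull(((proj(n,Q)-o+.5)*f-.5).astype(np.float32)).round().astype(int)
        cv2.polylines(b,[h],True,col,1)
    for x in(11.5,-11.5,31):
        q=(proj(n,TO+np.array([[x,-126,4],[x,82,4]])@TR.T)-o+.5)*f-.5;cv2.line(b,*[tuple(int(v) for v in r) for r in q.round()],(0,255,255),1)
    cv2.imwrite(f'pics/{tag}_ov_{n}.png',b)
E
python3 lampov.py b
```

```text
(no output)
```

View pics/b_ov_top.png

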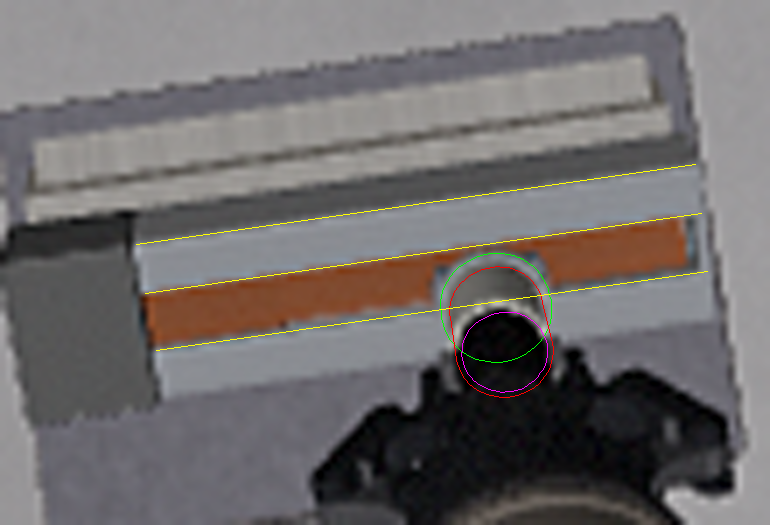

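View pics/b_ov_scene.png

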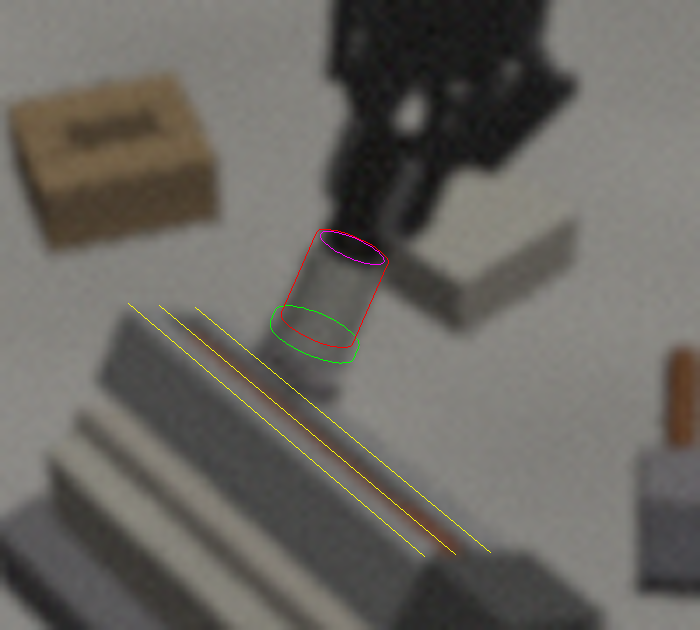

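```bash
cat > lampfit.py <<'E'
from plan import *
import sys,pickle
from scipy.optimize import minimize
tag=sys.argv[1]
s=telemetry.read_state();R=s['tcp_rot'];P=s['position']
M={}
for n in('top','scene'):
    cv2.imwrite(f'pics/{tag}_{n}.png',eyes.snapshot(n))
    r=eyes.outline_of(n,'lamp');print(n,[(round(q['conf'],2),np.round(q['extent']),q['region'].sum()) for q in r[:2]])
    if r:
        M[n]=r[0]['region'];im=cv2.imread(f'pics/{tag}_{n}.png');im[M[n]]=im[M[n]]//2+np.array([0,0,127],np.uint8)
        crop('',im,(195,140,305,215) if n=='top' else (200,130,300,220),7,f'pics/{tag}_m_{n}.png')
pickle.dump((M,R,P),open(f'{tag}.pkl','wb'))
E
python3 lampfit.py c
```

```text
top [(0.74, array([257., 178., 274., 201.]), np.int64(309))]
scene [(0.55, array([236., 146., 259., 187.]), np.int64(355))]
```

```bash
cd pics; python3 -c "
import cv2,numpy as np
a=cv2.imread('c_m_scene.png');b=cv2.imread('c_m_top.png')
a=a[:525,:400];b=b[:525,300:700];cv2.imwrite('c_both.png',np.hstack([a,b]))"
```

```text
(no output)
```

View pics/c_both.png

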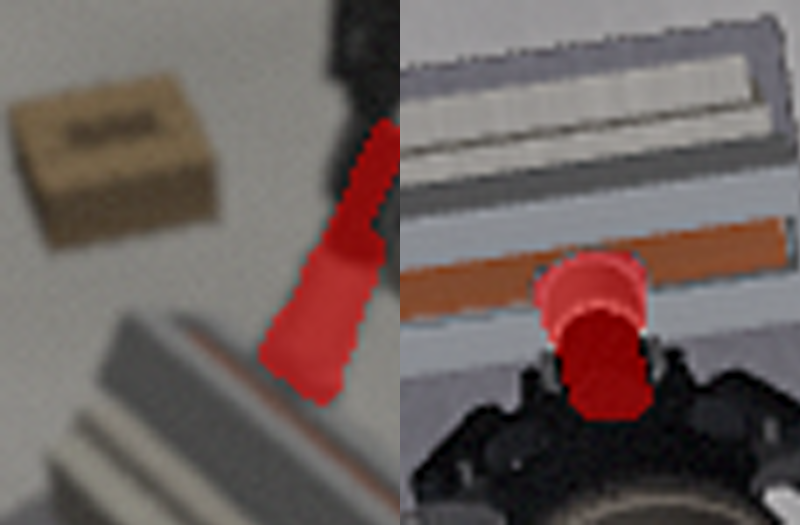

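```bash
cat > lampfit2.py <<'E'
from plan import *
import sys,pickle
from scipy.optimize import minimize
tag=sys.argv[1];M,R,P=pickle.load(open(f'{tag}.pkl','rb'))
A=np.linspace(0,2*np.pi,48)
def parts():
    o=[]
    for r,z0,z1 in((9.5,9,16),(20,16,22),(17,22,62)): o.append(np.array([[r*np.cos(a),r*np.sin(a),z] for a in A for z in(z0,z1)]))
    ft=[[x,y,z] for y in np.linspace(-10,10,9) for x in(np.sqrt(22**2-y*y),-np.sqrt(22**2-y*y)) for z in(0,9)];o.append(np.array(ft))
    return o
PT=parts();f=6
O={'top':(195,140,110,75),'scene':(200,130,100,90)}
def rend(n,v):
    # v: dx,dy,dz (tool), rx, ry tilt deg about grasp point
    o=O[n];m=np.zeros((o[3]*f,o[2]*f),np.uint8);Q=Ro.from_rotvec([v[3],v[4],0],degrees=True).as_matrix()
    for X in PT:
        Y=np.c_[X[:,0],-X[:,1],95-X[:,2]]@Q.T+[v[0],v[1],-20+v[2]]
        cv2.fillConvexPoly(m,cv2.convexHull(((proj(n,P+Y@R.T)-o[:2]+.5)*f-.5).astype(np.float32)).round().astype(int),1)
    return m
ims={n:cv2.imread(f'pics/{tag}_{n}.png') for n in O}
T={}
for n in O:
    o=O[n];g=ims[n].sum(2)>int(sys.argv[2]) if len(sys.argv)>2 else ims[n].sum(2)>170
    m=(M[n]&g)[o[1]:o[1]+o[3],o[0]:o[0]+o[2]];T[n]=cv2.resize(m.astype(np.float32),None,fx=f,fy=f,interpolation=cv2.INTER_LINEAR)>.5
def cost(v):
    c=.002*(v[3]**2+v[4]**2)*.1
    for n in O:
        m=rend(n,v)>0;hid=np.zeros_like(m)
        c+=1-(m&T[n]).sum()/(m|T[n]).sum()
    return c
print('cost0',cost(np.zeros(5)))
best=minimize(cost,np.zeros(5),method='Nelder-Mead',options=dict(initial_simplex=np.vstack([np.zeros(5)]+[np.eye(5)[i]*4 for i in range(5)]),maxiter=400));print(best.x.round(2),best.fun)
for n in O:
    o=O[n];b=cv2.resize(ims[n][o[1]:o[1]+o[3],o[0]:o[0]+o[2]],None,fx=f,fy=f,interpolation=cv2.INTER_CUBIC)
    for v,c in((np.zeros(5),(0,255,0)),(best.x,(0,0,255))):
        cs,_=cv2.findContours(rend(n,v),cv2.RETR_EXTERNAL,cv2.CHAIN_APPROX_NONE);cv2.drawContours(b,cs,-1,c,1)
    cs,_=cv2.findContours(T[n].astype(np.uint8),cv2.RETR_EXTERNAL,cv2.CHAIN_APPROX_NONE);cv2.drawContours(b,cs,-1,(255,255,0),1)
    ims[n+'b']=b
h=450;cv2.imwrite(f'pics/{tag}_fit.png',np.hstack([ims['sceneb'][90:540,100:500],ims['topb'][:450,220:560]]))
E
python3 lampfit2.py c
```

```text
cost0 0.7651452556749284
[ 0.36  0.2   4.11  0.28 -0.21] 0.6680823140340564
```

View pics/c_fit.png

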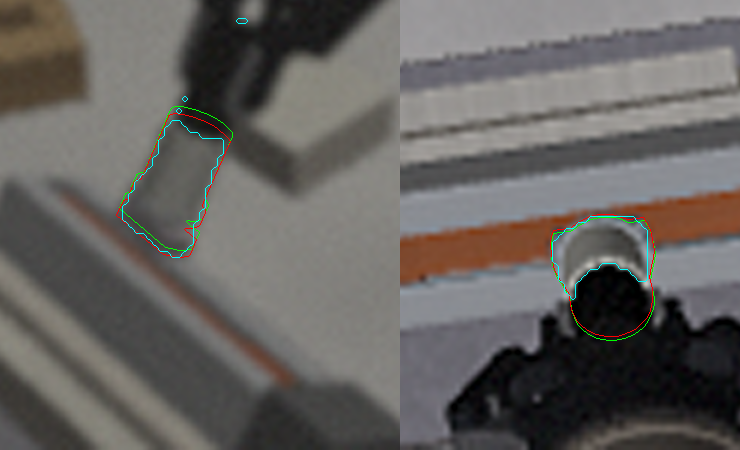

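```bash
python3 -m handwheel '[{"fingers":-1,"linear":[0,1,3],"turn":[0,0,0]},{"fingers":-1,"linear":[0,1.5,6],"turn":[0,0,0]},{"fingers":-1,"linear":[0,1.5,8],"turn":[0,0,0]},{"fingers":-1,"linear":[0,1.5,10],"turn":[0,0,0]},{"fingers":-1,"linear":[0,1.5,11],"turn":[0,0,0]},{"fingers":-1,"linear":[0,1.5,12],"turn":[0,0,0]},{"fingers":-1,"linear":[0,1.5,13],"turn":[0,0,0]},{"fingers":-1,"linear":[0,1.5,14],"turn":[0,0,0]},{"fingers":-1,"linear":[0,1.5,14],"turn":[0,0,0]},{"fingers":-1,"linear":[0,1.5,14],"turn":[0,0,0]}]' 60
cat > st.py <<'E'
from plan import *
s=show();F=TR.T@s['ft_force'];print('Ftrack',F.round(1),'rel orient to RS',Ro.from_matrix(RS.T@s['tcp_rot']).as_rotvec(degrees=True).round(1))
E
python3 st.py
```

```text
time: 9.4
position: [534.4, -1.5, 186.0]
tcp_rot: [[-0.126, 0.86, 0.494], [0.992, 0.109, 0.063], [0.0, 0.498, -0.867]]
ft_force: [-1.2, -0.3, -4.1]
width: 0.336
t 9.4 pos [534.4  -1.5 186. ] F [-1.2 -0.3 -4.1] M [-0.14  1.23 -0.  ] w 0.336 q [-44.   1.  39. 136.  -6.  14.  98.]
track pos [ -0.2 -45.3  77.7] tiltz [ 0.494  0.063 -0.867] x [-0.126  0.992  0.   ]
Ftrack [-3.1 -0.2 -2.9] rel orient to RS [0.2 0.  0. ]
```

```bash
python3 -m handwheel '[{"fingers":-1,"linear":[0,0.2,1],"turn":[0,0,0]},{"fingers":-1,"linear":[0,0.2,2],"turn":[0,0,0]},{"fingers":-1,"linear":[0,0.2,3],"turn":[0,0,0]},{"fingers":-1,"linear":[0,0.2,3.5],"turn":[0,0,0]},{"fingers":-1,"linear":[0,0.2,4],"turn":[0,0,0]},{"fingers":-1,"linear":[0,0.2,4],"turn":[0,0,0]},{"fingers":-1,"linear":[0,0.2,4.5],"turn":[0,0,0]},{"fingers":-1,"linear":[0,0.2,5],"turn":[0,0,0]},{"fingers":-1,"linear":[0,0.2,5],"turn":[0,0,0]},{"fingers":-1,"linear":[0,0.2,5],"turn":[0,0,0]}]' 60
python3 st.py
```

```text
time: 10.65
position: [537.0, -1.2, 181.7]
tcp_rot: [[-0.126, 0.861, 0.493], [0.992, 0.109, 0.063], [0.0, 0.498, -0.867]]
ft_force: [-3.9, -0.3, 0.0]
width: 0.341
t 10.65 pos [537.   -1.2 181.7] F [-3.9 -0.3  0. ] M [-0.21  1.6   0.04] w 0.341 q [-43.   2.  38. 136. -10.  13. 101.]
track pos [ -0.1 -45.3  72.8] tiltz [ 0.493  0.063 -0.867] x [-0.126  0.992  0.   ]
Ftrack [-3.3  0.2  2. ] rel orient to RS [0.2 0.  0. ]
```

```bash
python3 -m handwheel '[{"fingers":-1,"linear":[0,0,0.5],"turn":[0,0,0]},{"fingers":-1,"linear":[0,0,1],"turn":[0,0,0]},{"fingers":-1,"linear":[0,0,1.5],"turn":[0,0,0]},{"fingers":-1,"linear":[0,0,2],"turn":[0,0,0]},{"fingers":-1,"linear":[0,0,2.5],"turn":[0,0,0]},{"fingers":-1,"linear":[0,0,3],"turn":[0,0,0]},{"fingers":-1,"linear":[0,0,3.5],"turn":[0,0,0]},{"fingers":-1,"linear":[0,0,4],"turn":[0,0,0]},{"fingers":-1,"linear":[0,0,4],"turn":[0,0,0]},{"fingers":-1,"linear":[0,0,4],"turn":[0,0,0]}]' 60
python3 st.py;python3 lampfit.py d; python3 lampfit2.py d
```

```text
time: 11.9
position: [539.0, -1.0, 178.3]
tcp_rot: [[-0.126, 0.86, 0.494], [0.992, 0.109, 0.063], [0.0, 0.498, -0.867]]
ft_force: [-5.1, -0.2, 1.4]
width: 0.334
t 11.9 pos [539.   -1.  178.3] F [-5.1 -0.2  1.4] M [-0.23  1.65 -0.04] w 0.334 q [-42.   3.  38. 136. -13.  13. 104.]
track pos [ -0.  -45.3  68.8] tiltz [ 0.494  0.063 -0.867] x [-0.126  0.992  0.   ]
Ftrack [-3.7  0.4  3.7] rel orient to RS [0.2 0.  0. ]
top [(0.73, array([257., 173., 275., 195.]), np.int64(318))]
scene [(0.7, array([235., 153., 256., 189.]), np.int64(339)), (0.43, array([305., 202., 334., 223.]), np.int64(436))]
cost0 0.8133229714573484
[ 1.23  2.07  1.    1.33 -0.72] 0.7939633012729915
```

View pics/d_fit.png

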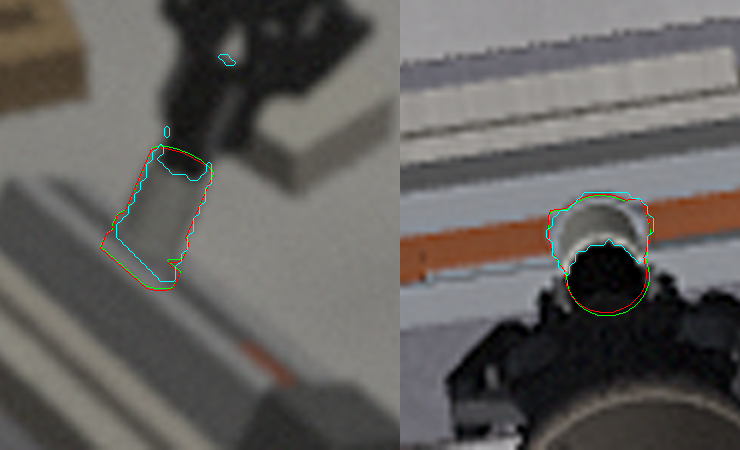

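Run:
```python
from plan import *
for x,z in((-11.5,4),(-11.5,0),(-11.5,-3),(-8,-3)):
    Y=np.linspace(-126,90,500);q=proj('top',TO+np.c_[np.full(500,x),Y,np.full(500,z)]@TR.T);print(x,z,Y[np.argmin(abs(q[:,0]-235.1))].round(1),q[np.argmin(abs(q[:,0]-235.1))])
im=cv2.imread('pics/top0.png');crop('',im,(212,160,300,195),9,'pics/slot.png')
```

```text
-11.5 4 33.7 [235.08659197 186.90728798]
-11.5 0 33.7 [235.08119654 186.34590155]
-11.5 -3 33.7 [235.07717392 185.92735379]
-8 -3 33.3 [235.03777279 184.67824473]
```

View pics/slot.png

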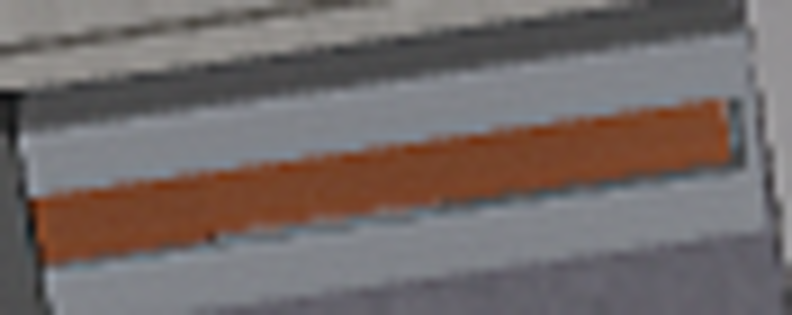

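```bash
python3 -m handwheel '[{"fingers":-1,"linear":[0,0,1],"turn":[0,0,0]},{"fingers":-1,"linear":[0,0,2],"turn":[0,0,0]},{"fingers":-1,"linear":[0,0,3],"turn":[0,0,0]},{"fingers":-1,"linear":[3,0,3.7],"turn":[0,0,0]},{"fingers":-1,"linear":[9,0,3.7],"turn":[0,0,0]},{"fingers":-1,"linear":[16,0,3.7],"turn":[0,0,0]},{"fingers":-1,"linear":[24,0,3.7],"turn":[0,0,0]},{"fingers":-1,"linear":[32,0,3.7],"turn":[0,0,0]},{"fingers":-1,"linear":[38,0,3.7],"turn":[0,0,0]},{"fingers":-1,"linear":[42,0,3.7],"turn":[0,0,0]}]' 60
python3 st.py
```

```text
time: 13.35
position: [535.7, 40.6, 175.3]
tcp_rot: [[-0.126, 0.86, 0.494], [0.992, 0.109, 0.063], [0.0, 0.498, -0.867]]
ft_force: [-4.6, -5.2, 3.0]
width: 0.339
t 13.35 pos [535.7  40.6 175.3] F [-4.6 -5.2  3. ] M [-1.37  1.15 -0.79] w 0.339 q [-52.   3.  41. 136.   2.  12.  84.]
track pos [ 0.2 -3.6 65.1] tiltz [ 0.494  0.063 -0.867] x [-0.126  0.992  0.   ]
Ftrack [-3.  -4.6  5.2] rel orient to RS [ 0.1 -0.   0.1]
```

```bash
python3 -m handwheel '[{"fingers":-1,"linear":[2,0,0],"turn":[0,0,0]},{"fingers":-1,"linear":[4,0,0],"turn":[0,0,0]},{"fingers":-1,"linear":[6,0,0],"turn":[0,0,0]},{"fingers":-1,"linear":[8,0,0],"turn":[0,0,0]},{"fingers":-1,"linear":[10,0,0],"turn":[0,0,0]},{"fingers":-1,"linear":[11.5,0,0],"turn":[0,0,0]},{"fingers":-1,"linear":[13,0,0],"turn":[0,0,0]},{"fingers":-1,"linear":[14,0,0],"turn":[0,0,0]},{"fingers":-1,"linear":[15,0,0],"turn":[0,0,0]},{"fingers":-1,"linear":[16,0,0],"turn":[0,0,0]}]' 60
python3 st.py
```

```text
time: 14.6
position: [534.0, 55.6, 175.5]
tcp_rot: [[-0.124, 0.86, 0.494], [0.992, 0.107, 0.062], [0.0, 0.498, -0.867]]
ft_force: [-4.8, -10.0, 5.2]
width: 0.333
t 14.6 pos [534.   55.6 175.5] F [ -4.8 -10.    5.2] M [-2.47  0.83 -1.39] w 0.333 q [-56.   3.  43. 137.   8.  12.  76.]
track pos [ 0.5 11.5 65.2] tiltz [ 0.494  0.062 -0.867] x [-0.124  0.992  0.   ]
Ftrack [-2.6 -9.3  7.5] rel orient to RS [ 0.1 -0.1  0.1]
```

```bash
python3 -m handwheel '[{"fingers":-1,"linear":[0.5,0,0],"turn":[0,0,0]},{"fingers":-1,"linear":[1,0,0],"turn":[0,0,0]},{"fingers":-1,"linear":[1.5,0,0],"turn":[0,0,0]},{"fingers":-1,"linear":[2,0,0],"turn":[0,0,0]},{"fingers":-1,"linear":[2.5,0,0],"turn":[0,0,0]},{"fingers":-1,"linear":[3,0,0],"turn":[0,0,0]},{"fingers":-1,"linear":[3.5,0,0],"turn":[0,0,0]},{"fingers":-1,"linear":[3.5,0,0],"turn":[0,0,0]},{"fingers":-1,"linear":[3.5,0,0],"turn":[0,0,0]},{"fingers":-1,"linear":[3.5,0,0],"turn":[0,0,0]}]' 60
python3 st.py
```

```text
time: 15.85
position: [533.9, 56.7, 175.7]
tcp_rot: [[-0.12, 0.861, 0.495], [0.993, 0.104, 0.06], [-0.0, 0.498, -0.867]]
ft_force: [-6.3, -18.2, 10.2]
width: 0.337
t 15.85 pos [533.9  56.7 175.7] F [ -6.3 -18.2  10.2] M [-4.4   0.63 -2.46] w 0.337 q [-57.   2.  43. 137.   9.  12.  74.]
track pos [ 0.7 12.6 65.3] tiltz [ 0.495  0.06  -0.867] x [-0.12   0.993 -0.   ]
Ftrack [ -2.3 -17.3  13.1] rel orient to RS [ 0.1 -0.2  0.3]
```

```bash
python3 -m handwheel '[{"fingers":-1,"linear":[-1,0,0],"turn":[0,0,0]},{"fingers":-1,"linear":[-2,0,0.2],"turn":[0,0,0]},{"fingers":-1,"linear":[-3,-0.3,0.2],"turn":[0,0.1,-0.3]},{"fingers":-1,"linear":[-4,-0.5,0.2],"turn":[0,0.2,-0.3]},{"fingers":-1,"linear":[-4.7,-0.6,0.2],"turn":[0,0.2,-0.3]},{"fingers":-1,"linear":[-4.8,-0.6,0.2],"turn":[0,0.2,-0.3]},{"fingers":-1,"linear":[-4.8,-0.6,0.2],"turn":[0,0.2,-0.3]},{"fingers":-1,"linear":[-4.8,-0.6,0.2],"turn":[0,0.2,-0.3]},{"fingers":-1,"linear":[-4.8,-0.6,0.2],"turn":[0,0.2,-0.3]},{"fingers":-1,"linear":[-4.8,-0.6,0.2],"turn":[0,0.2,-0.3]}]' 60
python3 st.py
```

```text
time: 17.1
position: [534.4, 52.9, 175.6]
tcp_rot: [[-0.128, 0.859, 0.495], [0.992, 0.11, 0.064], [0.001, 0.499, -0.867]]
ft_force: [-6.2, 4.5, 2.1]
width: 0.336
t 17.1 pos [534.4  52.9 175.6] F [-6.2  4.5  2.1] M [1.28 1.53 0.89] w 0.336 q [-55.   3.  42. 137.   6.  12.  78.]
track pos [ 0.6  8.7 65.2] tiltz [ 0.495  0.064 -0.867] x [-0.128  0.992  0.001]
Ftrack [-3.7  5.2  4.6] rel orient to RS [ 0.1  0.1 -0. ]
```

```bash
python3 -m handwheel '[{"fingers":-1,"linear":[-1,-0.3,0.1],"turn":[0,0,0]},{"fingers":-1,"linear":[-2,-0.5,0.1],"turn":[0,0,0]},{"fingers":-1,"linear":[-2.3,-0.5,0.1],"turn":[0,0,0]},{"fingers":-1,"linear":[-2.3,-0.5,0.1],"turn":[0,0,3]},{"fingers":-1,"linear":[-2.2,-0.5,0.1],"turn":[0,0,9]},{"fingers":-1,"linear":[-2.2,-0.5,0.1],"turn":[0,0,16]},{"fingers":-1,"linear":[-2.1,-0.5,0.1],"turn":[0,0,24]},{"fingers":-1,"linear":[-2,-0.5,0.1],"turn":[0,0,32]},{"fingers":-1,"linear":[-2,-0.5,0.1],"turn":[0,0,40]},{"fingers":-1,"linear":[-2,-0.5,0.1],"turn":[0,0,45]}]' 60
python3 st.py
```

```text
time: 18.35
position: [534.7, 51.3, 175.6]
tcp_rot: [[0.519, 0.696, 0.496], [0.777, -0.626, 0.065], [0.356, 0.351, -0.866]]
ft_force: [-5.0, 0.8, 2.1]
width: 0.338
t 18.35 pos [534.7  51.3 175.6] F [-5.   0.8  2.1] M [0.28 1.24 0.32] w 0.338 q [-62.   3.  50. 137.   3.  12.  37.]
track pos [ 0.7  7.2 65.2] tiltz [ 0.496  0.065 -0.866] x [0.519 0.777 0.356]
Ftrack [-3.1  1.5  4.3] rel orient to RS [ 0.   0.1 45.2]
```

```bash
python3 -m handwheel '[{"fingers":-1,"linear":[0,0,0],"turn":[0,0,8]},{"fingers":-1,"linear":[0,0,0],"turn":[0,0,16]},{"fingers":-1,"linear":[0,0,0],"turn":[0,0,24]},{"fingers":-1,"linear":[0,0,0],"turn":[0,0,32]},{"fingers":-1,"linear":[0,0,0],"turn":[0,0,39]},{"fingers":-1,"linear":[0,0,0],"turn":[0,0,43]},{"fingers":-1,"linear":[0,0,0],"turn":[0,0,45]},{"fingers":-1,"linear":[0,0,0],"turn":[0,0,46]},{"fingers":-1,"linear":[0,0,0],"turn":[0,0,45.5]},{"fingers":-1,"linear":[0,0,0],"turn":[0,0,45]}]' 60
python3 st.py
```

```text
time: 19.6
position: [535.3, 51.6, 176.1]
tcp_rot: [[0.859, 0.126, 0.497], [0.108, -0.992, 0.066], [0.501, -0.003, -0.865]]
ft_force: [-1.7, 1.8, 4.5]
width: 0.334
t 19.6 pos [535.3  51.6 176.1] F [-1.7  1.8  4.5] M [0.38 0.03 0.2 ] w 0.334 q [-71.   3.  60. 137.  -2.  11.  -3.]
track pos [ 1.5  7.3 65.3] tiltz [ 0.497  0.066 -0.865] x [0.859 0.108 0.501]
Ftrack [1.  2.  4.6] rel orient to RS [ 0.   0.1 90.1]
```

```bash
python3 -m handwheel '[{"fingers":-1,"linear":[-0.4,0,-0.5],"turn":[0,0,0]},{"fingers":-1,"linear":[-0.8,0,-1],"turn":[0,0,0]},{"fingers":-1,"linear":[-0.8,0,-1.5],"turn":[0,0,0]},{"fingers":-1,"linear":[-0.8,0,-2],"turn":[0,0,0]},{"fingers":-1,"linear":[-0.8,0,-2.5],"turn":[0,0,0]},{"fingers":-1,"linear":[-0.8,0,-3],"turn":[0,0,0]},{"fingers":-1,"linear":[-0.8,0,-3.5],"turn":[0,0,0]},{"fingers":-1,"linear":[-0.8,0,-3.5],"turn":[0,0,0]},{"fingers":-1,"linear":[-0.8,0,-3.5],"turn":[0,0,0]},{"fingers":-1,"linear":[-0.8,0,-3.5],"turn":[0,0,0]}]' 60
python3 st.py; python3 look.py e
```

```text
time: 20.85
position: [532.2, 51.1, 178.0]
tcp_rot: [[0.859, 0.127, 0.496], [0.109, -0.992, 0.065], [0.5, -0.001, -0.866]]
ft_force: [26.1, 5.0, -40.2]
width: 0.334
t 20.85 pos [532.2  51.1 178. ] F [ 26.1   5.  -40.2] M [ 0.13 -0.2   0.13] w 0.334 q [-74.   2.  63. 137.   3.  12.  -8.]
track pos [-0.3  7.3 68.5] tiltz [ 0.496  0.065 -0.866] x [0.859 0.109 0.5  ]
Ftrack [  2.9   1.6 -48. ] rel orient to RS [ 0.1  0.1 90.1]
t 20.85 pos [532.2  51.1 178. ] F [ 26.1   5.  -40.2] M [ 0.13 -0.2   0.13] w 0.334 q [-74.   2.  63. 137.   3.  12.  -8.]
track pos [-0.3  7.3 68.5] tiltz [ 0.496  0.065 -0.866] x [0.859 0.109 0.5  ]
```

View pics/e_s.png

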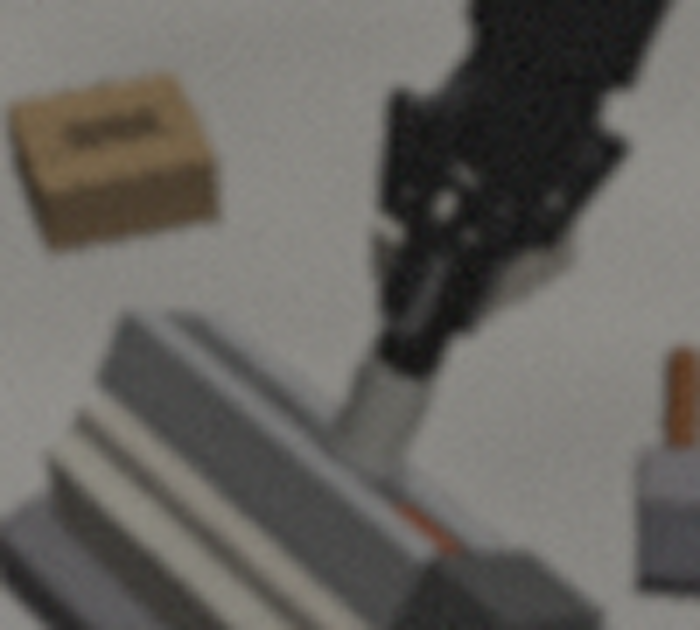

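View pics/e_t.png

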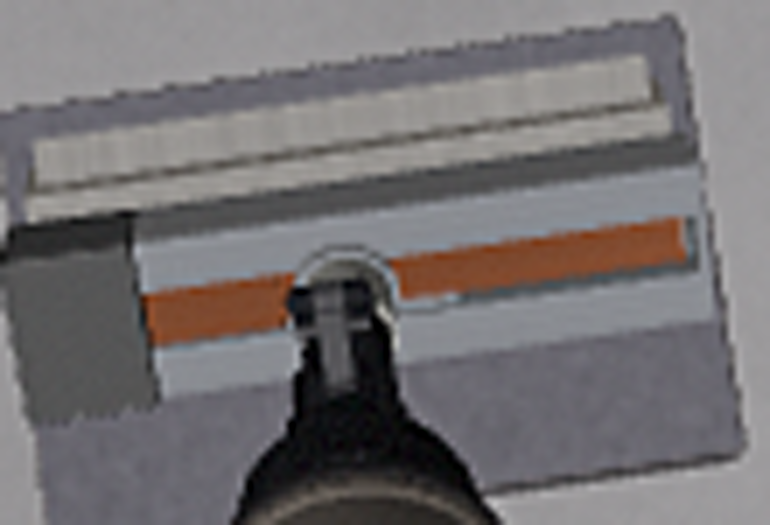

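```bash
python3 -m handwheel '[{"fingers":-1,"linear":[0,0,0.6],"turn":[0,0,0]},{"fingers":-1,"linear":[0,0,1.2],"turn":[0,0,0]},{"fingers":-1,"linear":[0,0,1.7],"turn":[0,0,0]},{"fingers":-1,"linear":[0,0,1.7],"turn":[0,0,0]},{"fingers":-0.2,"linear":[0,0,1.7],"turn":[0,0,0]},{"fingers":0.1,"linear":[0,0,1.7],"turn":[0,0,0]},{"fingers":0.5,"linear":[0,0,1.7],"turn":[0,0,0]},{"fingers":0.8,"linear":[0,0,1.7],"turn":[0,0,0]},{"fingers":1,"linear":[0,0,1.7],"turn":[0,0,0]},{"fingers":1,"linear":[0,0,1.7],"turn":[0,0,0]}]' 20
python3 st.py; python3 look.py f
```

```text
time: 22.2
position: [533.1, 51.3, 176.5]
tcp_rot: [[0.859, 0.127, 0.496], [0.109, -0.992, 0.065], [0.5, -0.001, -0.866]]
ft_force: [-0.4, -0.2, -0.4]
width: 1.002
t 22.2 pos [533.1  51.3 176.5] F [-0.4 -0.2 -0.4] M [ 0.01  0.49 -0.  ] w 1.002 q [-73.   2.  61. 137.   1.  12.  -5.]
track pos [-0.3  7.3 66.8] tiltz [ 0.496  0.065 -0.866] x [0.859 0.109 0.5  ]
Ftrack [-0.6 -0.1 -0.1] rel orient to RS [ 0.1  0.1 90.1]
t 22.2 pos [533.1  51.3 176.5] F [-0.4 -0.2 -0.4] M [ 0.01  0.49 -0.  ] w 1.002 q [-73.   2.  61. 137.   1.  12.  -5.]
track pos [-0.3  7.3 66.8] tiltz [ 0.496  0.065 -0.866] x [0.859 0.109 0.5  ]
```

View pics/f_s.png

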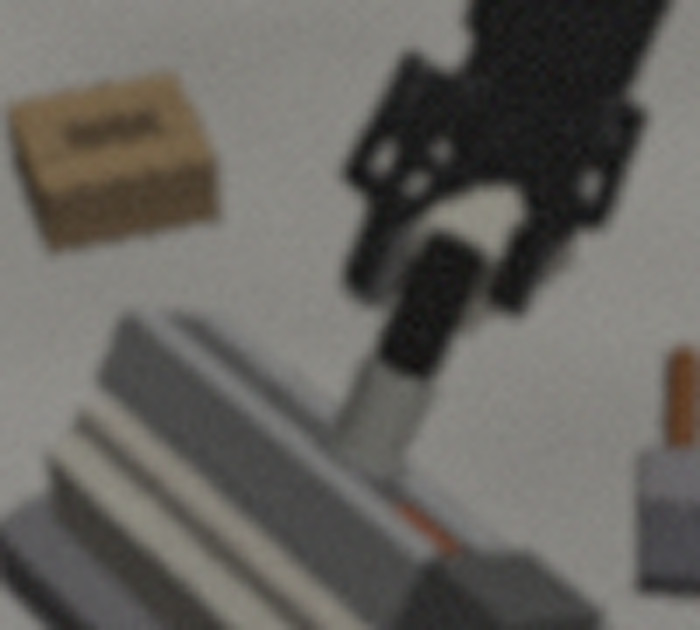

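View pics/f_t.png

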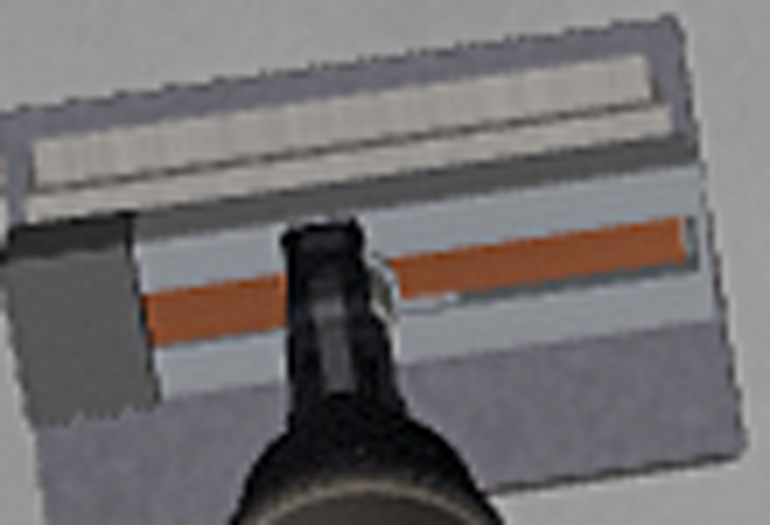

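```bash
python3 -m handwheel '[{"fingers":1,"linear":[0,0,-8],"turn":[0,0,0]},{"fingers":1,"linear":[0,0,-18],"turn":[0,0,0]},{"fingers":1,"linear":[0,0,-30],"turn":[0,0,0]},{"fingers":1,"linear":[0,0,-42],"turn":[0,0,0]},{"fingers":1,"linear":[0,0,-54],"turn":[0,0,0]},{"fingers":1,"linear":[0,0,-64],"turn":[0,0,0]},{"fingers":1,"linear":[0,-10,-70],"turn":[0,0,0]},{"fingers":1,"linear":[0,-40,-75],"turn":[0,0,0]},{"fingers":1,"linear":[0,-80,-80],"turn":[0,0,0]},{"fingers":1,"linear":[0,-120,-80],"turn":[0,0,0]}]' 20
python3 st.py; python3 look.py g2
```

```text
time: 23.55
position: [478.0, 166.3, 246.4]
tcp_rot: [[0.859, 0.126, 0.496], [0.108, -0.992, 0.065], [0.501, -0.003, -0.866]]
ft_force: [-0.3, -0.7, 0.8]
width: 1.005
t 23.55 pos [478.  166.3 246.4] F [-0.3 -0.7  0.8] M [-0.12  0.48 -0.  ] w 1.005 q [-70. -10.  31. 134.  38.  33. -59.]
track pos [ -0.  128.4 147.3] tiltz [ 0.496  0.065 -0.866] x [0.859 0.108 0.501]
Ftrack [ 0.  -0.7  0.9] rel orient to RS [ 0.1  0.1 90.1]
t 23.55 pos [478.  166.3 246.4] F [-0.3 -0.7  0.8] M [-0.12  0.48 -0.  ] w 1.005 q [-70. -10.  31. 134.  38.  33. -59.]
track pos [ -0.  128.4 147.3] tiltz [ 0.496  0.065 -0.866] x [0.859 0.108 0.501]
```

View pics/g2_s.png

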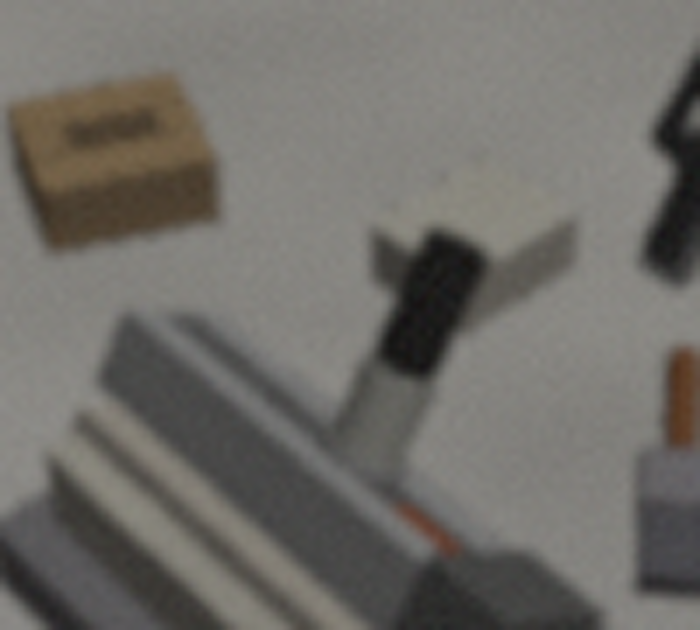

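View pics/g2_t.png

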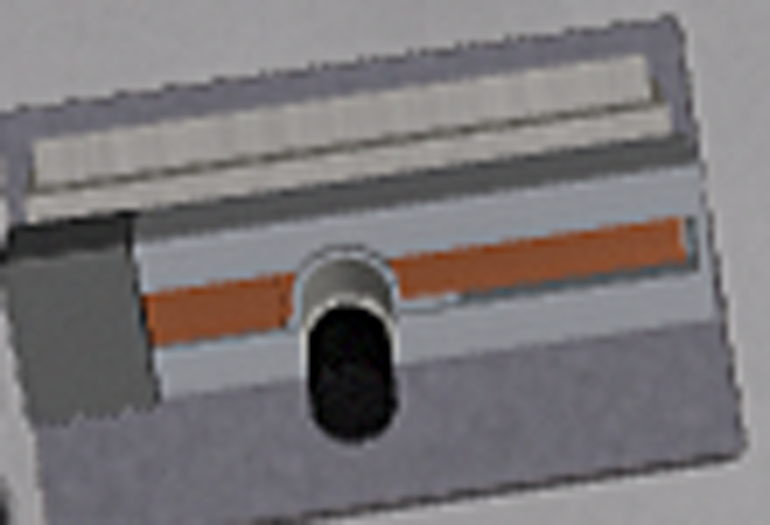

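Run:
```python
from plan import *
b=np.array([483.4,341.9]);a=np.radians(-17.46);bx=np.array([np.cos(a),np.sin(a)])
for d,z in((-75,200),(-75,92)): 
    P=np.r_[b+d*bx,z];print(P.round(1),*rel(P,down(-17.5)))
```

```text
[411.9 364.4 200. ] [ -57.7 -202.6   20.2] [ -6.6 -29.6  24.4]
[411.9 364.4  92. ] [-111.8 -202.5  113.7] [ -6.6 -29.6  24.4]
```

```bash
python3 -m handwheel '[{"fingers":-1,"linear":[-11,-40,4],"turn":[-1.3,-5.9,4.9]},{"fingers":-1,"linear":[-23,-80,8],"turn":[-2.6,-11.8,9.8]},{"fingers":-1,"linear":[-34,-120,12],"turn":[-3.9,-17.7,14.6]},{"fingers":-1,"linear":[-46,-160,16],"turn":[-5.2,-23.7,19.5]},{"fingers":-1,"linear":[-57.7,-202.6,20.2],"turn":[-6.6,-29.6,24.4]},{"fingers":-1,"linear":[-57.7,-202.6,20.2],"turn":[-6.6,-29.6,24.4]},{"fingers":-1,"linear":[-57.7,-202.6,20.2],"turn":[-6.6,-29.6,24.4]},{"fingers":-1,"linear":[-82,-202.6,62],"turn":[-6.6,-29.6,24.4]},{"fingers":-1,"linear":[-100,-202.6,93],"turn":[-6.6,-29.6,24.4]},{"fingers":-1,"linear":[-111.8,-202.5,113.7],"turn":[-6.6,-29.6,24.4]}]' 60
cat > tg.py <<'E'
from plan import *
import sys
s=show();b=np.array([483.4,341.9]);a=np.radians(-17.46);d=s['position'][:2]-b
print('box',(d@[np.cos(a),np.sin(a)]).round(1),(d@[-np.sin(a),np.cos(a)]).round(1))
im={n:eyes.snapshot(n) for n in('top','scene')}
t=im['top'][160:260,100:200];c=im['scene'][215:315,280:380]
cv2.imwrite(f'pics/{sys.argv[1]}.png',cv2.resize(np.hstack([t,c]),None,fx=4,fy=4,interpolation=cv2.INTER_CUBIC))
E
python3 tg.py tg1
```

```text
time: 24.9
position: [411.6, 363.0, 91.2]
tcp_rot: [[0.954, -0.3, -0.001], [-0.3, -0.954, -0.0], [-0.0, 0.0, -1.0]]
ft_force: [0.2, 0.9, 0.7]
width: -0.002
t 24.9 pos [411.6 363.   91.2] F [0.2 0.9 0.7] M [ 0.01 -0.   -0.  ] w -0.002 q [-70.  25.  27. 116. -16.  43. -50.]
track pos [-113.   331.9   33.5] tiltz [-0.001 -0.    -1.   ] x [ 0.954 -0.3   -0.   ]
box -74.8 -1.4
```

View pics/tg1.png

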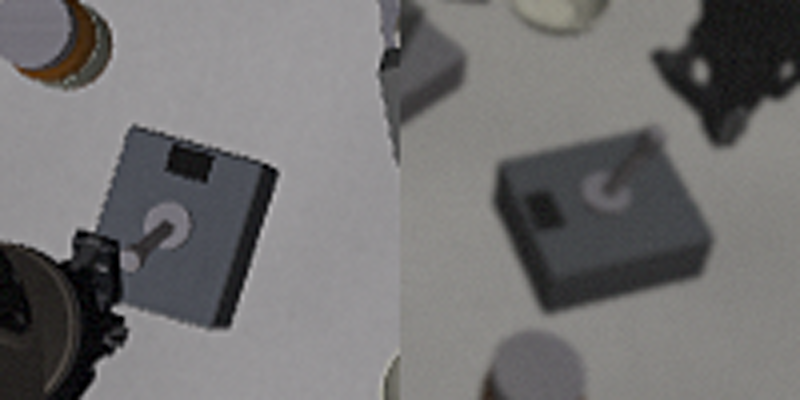

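```bash
python3 -m handwheel '[{"fingers":-1,"linear":[15,-1.4,0],"turn":[0,0,0]},{"fingers":-1,"linear":[25,-1.4,0],"turn":[0,0,0]},{"fingers":-1,"linear":[35,-1.4,0],"turn":[0,0,0]},{"fingers":-1,"linear":[45,-1.4,0],"turn":[0,0,0]},{"fingers":-1,"linear":[55,-1.4,0],"turn":[0,0,0]},{"fingers":-1,"linear":[65,-1.4,0],"turn":[0,0,0]},{"fingers":-1,"linear":[74,-1.4,0],"turn":[0,0,0]},{"fingers":-1,"linear":[80,-1.4,0],"turn":[0,0,0]},{"fingers":-1,"linear":[55,-1.4,-5],"turn":[0,0,0]},{"fingers":-1,"linear":[10,-1.4,-30],"turn":[0,0,0]}]' 60
python3 tg.py tg2
```

```text
time: 26.25
position: [421.0, 360.0, 119.9]
tcp_rot: [[0.953, -0.303, -0.003], [-0.303, -0.953, -0.004], [-0.001, 0.005, -1.0]]
ft_force: [-0.4, 1.3, 0.1]
width: 0.002
t 26.25 pos [421.  360.  119.9] F [-0.4  1.3  0.1] M [0.06 0.07 0.03] w 0.002 q [-70.  23.  29. 115. -15.  46. -51.]
track pos [-90.9 327.7  53.9] tiltz [-0.003 -0.004 -1.   ] x [ 0.953 -0.303 -0.001]
box -64.9 -1.5
```

View pics/tg2.png

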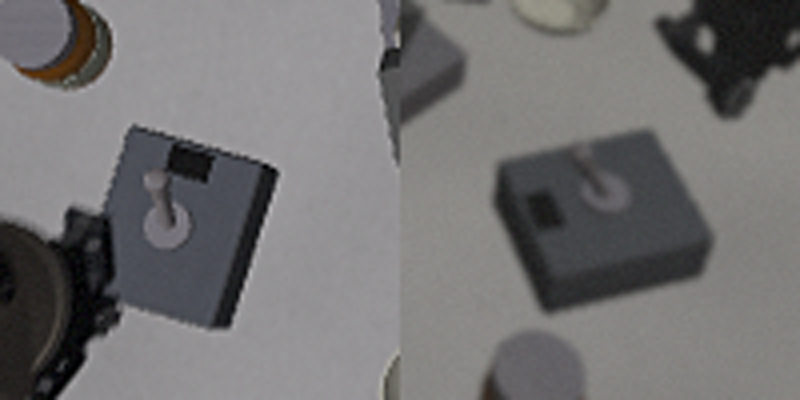

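```bash
python3 -m handwheel '[{"fingers":-1,"linear":[0,0,-20],"turn":[0,0,0]},{"fingers":-1,"linear":[0,0,-45],"turn":[0,0,0]},{"fingers":-1,"linear":[0,0,-75],"turn":[0,0,0]},{"fingers":-1,"linear":[0,-20,-100],"turn":[0,0,0]},{"fingers":-1,"linear":[0,-50,-110],"turn":[0,0,0]},{"fingers":-1,"linear":[0,-80,-110],"turn":[0,0,0]},{"fingers":-1,"linear":[0,-100,-110],"turn":[0,0,0]},{"fingers":-1,"linear":[0,-100,-110],"turn":[0,0,0]},{"fingers":-1,"linear":[0,-100,-110],"turn":[0,0,0]},{"fingers":-1,"linear":[0,-100,-110],"turn":[0,0,0]}]' 60
python3 look.py z
python3 - <<'E'
import sys;sys.path.insert(0,'.')
from h import *
a=cv2.imread('pics/top0.png');b=cv2.imread('pics/z_top.png')
d=cv2.absdiff(a,b).max(2);cv2.imwrite('pics/diff.png',np.vstack([b,cv2.cvtColor(np.clip(d*3,0,255).astype(np.uint8),cv2.COLOR_GRAY2BGR)])[:,:][::1][:768][::1] if 0 else cv2.resize(np.hstack([b,cv2.cvtColor(cv2.convertScaleAbs(d,alpha=3),cv2.COLOR_GRAY2BGR)]),(800,300)))
E
```

```text
time: 27.6
position: [448.0, 458.1, 232.1]
tcp_rot: [[0.955, -0.297, -0.003], [-0.297, -0.955, -0.0], [-0.003, 0.001, -1.0]]
ft_force: [-0.5, -0.7, 0.7]
width: 0.002
t 27.6 pos [448.  458.1 232.1] F [-0.5 -0.7  0.7] M [ 0.01  0.01 -0.02] w 0.002 q [-74.  23.  30.  98. -13.  63. -57.]
track pos [ -0.8 421.6 131.4] tiltz [-0.003 -0.    -1.   ] x [ 0.955 -0.297 -0.003]
```

View pics/diff.png

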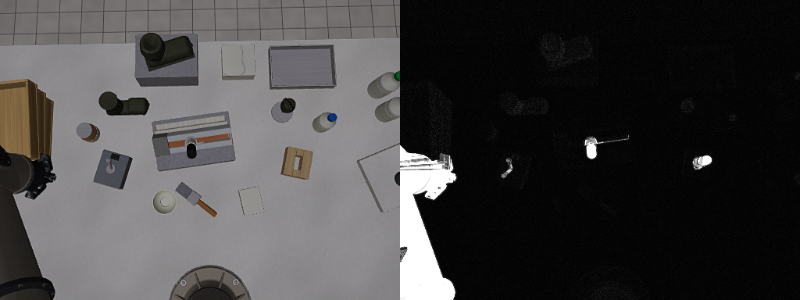

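View pics/z_scene.png

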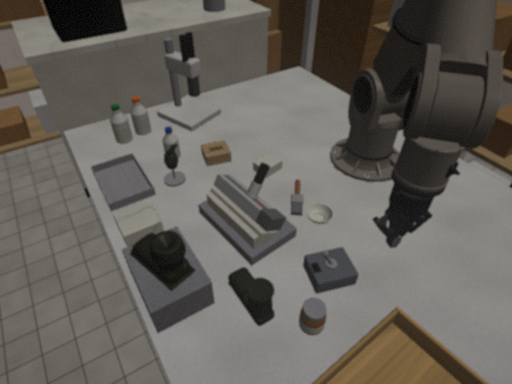

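View pics/z_t.png

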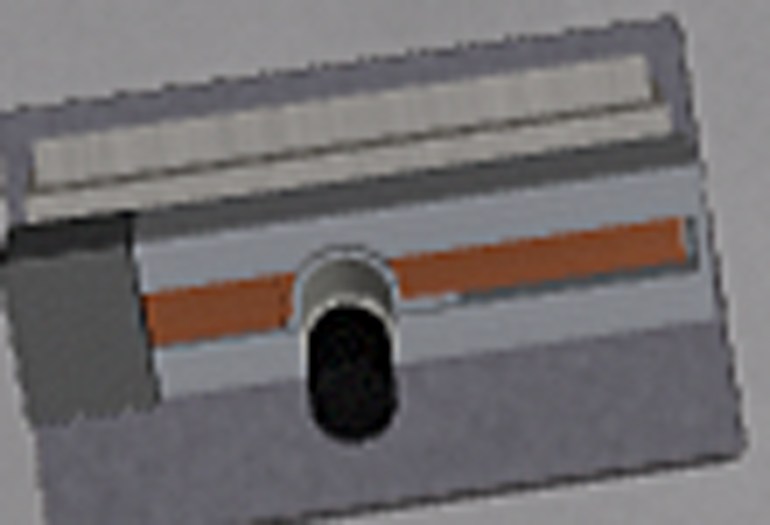

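```bash
python3 -c "
from station import ticket
print(ticket.hand_in())"
```

```text
the job is handed in; nothing more can be done
None
```

I locked the lamp into the track, then flipped the toggle to its other side, and handed in at about 28 s of the 67 s allowed.

- **Lamp:**
  - The foot went in the long way. The strip's measured force matched its described spring.
  - The foot bumped the stop with the lamp at about y = +11 mm on the track. I backed it off 2.5–4 mm and turned it a quarter turn at about 2 mm below the lips, with almost no resistance.
  - As a check I pulled it outward with about 48 N. It stayed under the lips.
  - I released it with the gripper within about 0.1° of square. Pictures after I let go and at the end show it standing square to the track.
- **Toggle:** pushed over only after I had let go of the lamp. The pictures show it leaning to the box's +x side, where I predicted the "on" position.
- **Bench:** comparing first and last top pictures, only the arm, the lamp, the sunken strip and the toggle changed. The bystanders did not move, and the robot was touching nothing at hand-in.
- **Less certain:**
  - The two cameras disagreed on the track's height by about 1 px (2–3 mm), so I judged depth by force instead.
  - The foot's final turn is hidden under the collar. I inferred it from the tool's 90.1° turn without slip and from the pull test.

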